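# Pull the urgent sample from the back of the carrier lane and read it

### The job

The urgent sample with the red cap is trapped at the closed end of the lane and has to go into the reader. Move the finished green-capped sample out of the reader onto the blue side tray, where it stays, draw the yellow- and purple-capped samples out of the lane and stand them on that tray too, then stand the red one fully down in the reader's well; finally slide the yellow and purple samples back into the lane in the same order they had, closed up against the end stop. Keep every sample upright, and leave the timer and the green slide box where they are.

Things in the scene. Friction and masses are not known exactly. Their poses are not given: they have to be found in the camera images.
- red: urgent sample: capped tube fixed in a grey round carrier. Foot disc 50 mm diameter, 10 mm high; on it a cylindrical holder 30 mm diameter from 10 to 58 mm height (grip here, about 45 mm up); then the tube with a RED cap 16 mm wide, its top 91 mm up. About 90 g. Origin: centre of the underside, z up. Starts last in the lane, at the end stop
- yellow: sample in the same carrier as red, with a YELLOW cap; starts in the lane, in the middle or nearest the mouth
- purple: sample in the same carrier as red, with a PURPLE cap; starts in the lane, in the other of these two places
- green: finished sample in the same carrier as red, with a GREEN cap; starts in the reader's well
- lane: fixed single-file lane, grey and aluminium. Origin on the bench on its centre line; x runs to the closed end. Floor 4 mm up, channel 58 mm wide; steel lips (17 to 20 mm high, 40 mm slot) from x=-60 to the stop face at x=100 mm hold the feet down: carriers only slide along x. They start at x about 73, 20, -34 mm; closed up, they stand at x=75 and 25 mm. A sensor on the stop is 40 mm high
- lane_mouth (a point): point on the lane's floor at its x=-100 mm, y=0, on the open loading apron (floor from x=-135 mm). Between here and the lips, flared guides 17 mm high narrow to the channel. A carrier centred here is clear of the lips and can be lifted or set down. Axes as the lane's
- reader: fixed white sample reader with a round well 56 mm in diameter in its 14 mm high deck (chamfered mouth), well floor 4 mm above the bench. Origin: on the bench under the well's centre; x axis towards its upright head (96 mm high, front face 57 mm from the well's centre), z up
- tray: fixed blue side tray with black mat, 104 x 204 mm outside (x, y), rim 12 mm high and 4 mm thick, floor 4 mm above the bench. Origin: on the bench under its centre; long side along y. Three carriers stand in a row along y, 64 mm apart
- timer: white bench timer 62 x 66 x 20 mm, a bystander; origin at the centre of its underside
- slide_box: green slide box 33 x 85 x 24 mm, a bystander; origin at the centre of its underside

How it is judged:
On the way, in this order (a step that is already met when the one before it is completed fails the run):
1. the green, yellow and purple samples all stand upright on the side tray, released (x of green in the frame of tray between -0.035 and 0.035 m and y of green in the frame of tray between -0.085 and 0.085 m and z of green in the frame of tray between 0.001 and 0.008 m and angle between each of green, yellow, purple's own z axis and vertical below 0.08 rad and contact force between each of green, yellow, purple and the fingers below 0.2 N and x of yellow in the frame of tray between -0.035 and 0.035 m and y of yellow in the frame of tray between -0.085 and 0.085 m and z of yellow in the frame of tray between 0.001 and 0.008 m and x of purple in the frame of tray between -0.035 and 0.035 m and y of purple in the frame of tray between -0.085 and 0.085 m and z of purple in the frame of tray between 0.001 and 0.008 m), for 0.2 s.
2. the red sample stands fully down in the reader's well, released (horizontal distance between red and reader below 0.009 m and z of red in the frame of reader between 0.001 and 0.007 m and angle between red's own z axis and vertical below 0.08 rad and contact force between red and the fingers below 0.2 N), for 0.2 s.
At the end, for the whole second after the job is handed in: Red on the floor of the reader's well (within 9 mm of centre); green on the tray floor; in the lane the sample that stood deeper is within 13 mm of the stop and the other next to it (within 17 mm of closed up), order unchanged; all upright, released, at rest (all of step 2 and x of green in the frame of tray between -0.035 and 0.035 m and y of green in the frame of tray between -0.085 and 0.085 m and z of green in the frame of tray between 0.001 and 0.008 m and angle between green's own z axis and vertical below 0.08 rad and ((x of yellow in the frame of lane between 0.062 and 0.079 m and y of yellow in the frame of lane between -0.009 and 0.009 m and z of yellow in the frame of lane between 0.001 and 0.008 m and angle between each of yellow, purple's own z axis and vertical below 0.08 rad and x of purple in the frame of lane between 0.008 and 0.032 m and y of purple in the frame of lane between -0.009 and 0.009 m and z of purple in the frame of lane between 0.001 and 0.008 m) or (x of purple in the frame of lane between 0.062 and 0.079 m and y of purple in the frame of lane between -0.009 and 0.009 m and z of purple in the frame of lane between 0.001 and 0.008 m and angle between each of purple, yellow's own z axis and vertical below 0.08 rad and x of yellow in the frame of lane between 0.008 and 0.032 m and y of yellow in the frame of lane between -0.009 and 0.009 m and z of yellow in the frame of lane between 0.001 and 0.008 m)) and distance of yellow from where it was at the start of the episode between 0.03 and 0.078 m and distance of purple from where it was at the start of the episode between 0.03 and 0.078 m and linear speed of each of red, yellow, purple, green below 0.02 m/s and contact force between each of yellow, purple, green and the fingers below 0.2 N); the robot touches nothing.
It fails at once if a sample is tipped over (more than 30 degrees) (angle between any of red, yellow, purple, green's own z axis and vertical above 0.52 rad).
It fails at once if the timer or the slide box is moved by more than 15 mm (distance of any of timer, slide_box from where it was at the start of the episode above 0.015 m).
It also fails if it takes over 144 s, if anything falls off the work surface, if the arm or the gripper's body presses on something with over 40 N, if the wrist force passes 120 N, or if a joint passes its speed limit or range.

### The arm

A 6-joint arm with a two-finger parallel gripper is mounted at the origin on a cart in front of the work surface, level with it; the furniture and walls round the work are solid. World frame = base frame: x ahead of the robot, y to its left, z up, the work surface at z = 0. Lengths are in m, angles in rad, forces in N, time in s.
With the tool pointing down it reaches from about 0.275 to 0.825 m from the base axis. Payload 5.2 kg.
Tool frame: the origin (TCP) lies at the very end of the fingers, on their centre line; the grasp point (between the pads) lies 19 mm behind it; z points along the fingers, y is the line along which they close (so a half turn about z gives the same grasp; the last joint's range is limited). The gripper opens to 93 mm and grips with 3 to 60 N. Pads are 15 mm wide; open, the fingers measure 128 mm over their backs; the gripper's body (75 mm by 188 mm) begins 65 mm behind the grasp point.
Start: joints at [1.062, 0.259, 1.535, -0, 1.348, -0.203], TCP at [0.166, 0.524, 0.219] pointing down, gripper open.
Joint ranges: [-3.14, 3.14], [-0.91, 2.08], [0.19, 2.58], [-1.22, 4.36], [0.22, 2.71], [-3.12, 3.12]. Speed limits (rad/s): [2.57, 2.57, 3.14, 3.14, 3.14, 3.14].

### API

Orientations are given as [roll, pitch, yaw] about the fixed x, y, z axes, in that order (R = Rz(yaw) Ry(pitch) Rx(roll)).
In Python, from workcell import r, imaging, workorder gives the robot as it stands.
- The arm moves only by the shell command python3 -m pendant 'ROWS' [FORCE]. ROWS is text: rows parted by semicolons, each of 7 numbers parted by spaces: the shift along the tool's x, y, z in cm, then the turn, a rotation vector about the tool's x, y, z in units of 8 degrees (1.0 is 8 degrees), then the finger opening in cm, from 0 to 9.3. In form: x y z rx ry rz jaw; .... A call has 1 to 10 rows; each row shifts and turns the commanded pose from where the row before left it, along the tool's axes as they then stand; what a row does not reach is not made up. A row lasts 1/10 s, in which the tool goes at most 50 mm and 8.59 degrees, less where a joint would pass 70% of its speed; a pose out of reach is approached as far as the arm can. A call with a gripper value outside its range is refused whole. The fingers move at their own pace and stop on an object; FORCE is the grip in N (left out, the last holds). Time passes only in rows, so rows that do not move let the fingers close. It gives the time, the measured TCP pose, the force, the opening and the grip force at its end, in the units of the state.
- r.state(): the state, without advancing time (a new reading comes with each control period).
- imaging.read_camera(name): name is "side" or "top"; returns the picture (384x512x3 uint8, blue, green, red); there is no depth.
- imaging.camera_model(name): a dict with "K" (3x3 intrinsics, pixels), "cam_to_world" (4x4, takes a point from camera to world coordinates). Camera axes: x right, y down, z forward; pixel columns grow to the right and rows downward; lengths in m; the calibration is good to about 2 mm. A picture is of the moment at which its call begins. camera_model takes no time and is no camera call.
- workorder.hand_in(): hands the job in; it is judged then, once.
The state is a dict: "time": time; "joint_pos": joint angles; "joint_velocities": joint speeds; "effort": joint torques, N m; "ee_pos": TCP position; "tool_rot": TCP orientation; "contact_force": force on the tool from outside, world axes, zero at the start; "wrist_torque": the same for the moment, N m; "finger_gap": finger opening in m; "gripper_force": force on a finger pad.
Only numpy, scipy, OpenCV 4.12 (cv2) and the standard library are available. Lean on these libraries where they do the work, as an engineer would, in place of code of your own. Each camera call takes 0.05 s, during which the arm holds its last target. There are 200 camera calls.

## Working session

There is one attempt and no reset: what is moved stays moved. The work goes in short steps, Python scripts to look and compute and a shell command to move; the robot and the scene stay as the last step left them, time stands still between calls to the robot, and variables do not carry over. Pictures are saved under pics/ and viewed, at most 14 in all, crops included, and the job is handed in when it is done.

```bash
mkdir -p pics; ls
python3 - <<'E'
from workcell import r, imaging, workorder
import cv2,numpy as np
for n in("top","side"):
    im=imaging.read_camera(n); cv2.imwrite(f"pics/{n}0.png",im)
    cv2.imwrite(f"pics/{n}0b.png",cv2.resize(im,(800,600),interpolation=cv2.INTER_CUBIC))
    m=imaging.camera_model(n); print(n,np.round(m["K"],1).tolist(),np.round(m["cam_to_world"],3).tolist())
s=r.state(); print(s["ee_pos"],s["tool_rot"],s["finger_gap"],s["time"])
E
```

```text
pics
top [[382.4, 0.0, 252.6], [0.0, 382.4, 189.3], [0.0, 0.0, 1.0]] [[0.128, -0.971, 0.204, 0.293], [-0.992, -0.126, 0.025, 0.082], [0.002, -0.205, -0.979, 1.269], [0.0, 0.0, 0.0, 1.0]]
side [[367.1, 0.0, 253.1], [0.0, 367.1, 192.5], [0.0, 0.0, 1.0]] [[-0.996, 0.076, -0.054, 0.587], [0.09, 0.639, -0.764, 0.889], [-0.023, -0.765, -0.643, 0.728], [0.0, 0.0, 0.0, 1.0]]
[0.16529534 0.52405896 0.21791012] [-3.13997481e+00 -3.59640334e-04  2.83581041e+00] 0.09297237375735717 0.1
```

View pics/top0b.png

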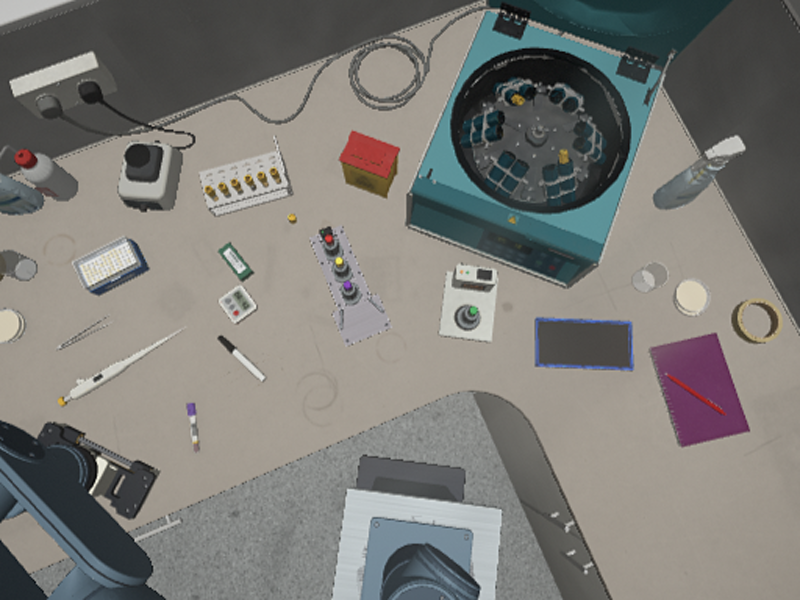

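View pics/side0b.png

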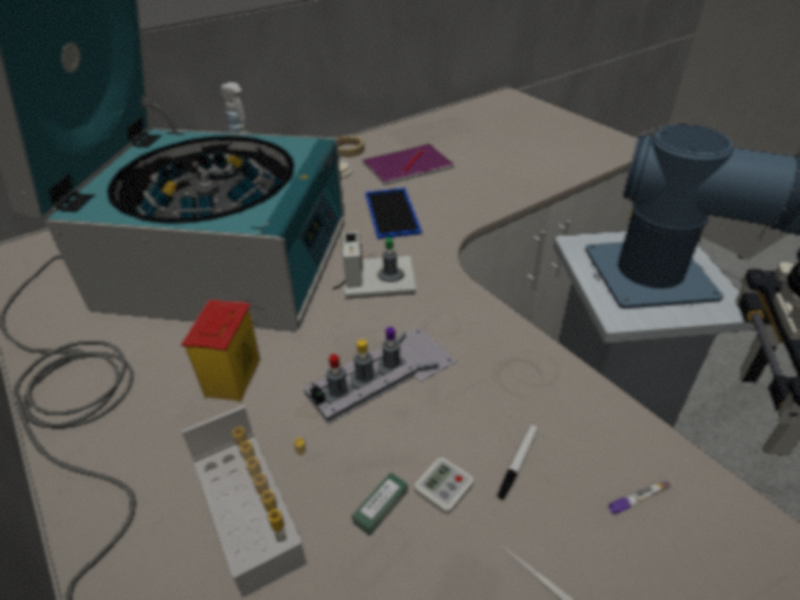

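The top view shows, from the stop: red (330,238), yellow (339,262) and purple (348,286) in the lane. Green is in the reader at (468,313) and the tray at (584,343). The side view agrees on that order. I'll enlarge both next.

Run:
```python
import cv2,numpy as np
def crop(f,x0,y0,w,h,s,o):
    im=cv2.imread(f)[y0:y0+h,x0:x0+w]; im=cv2.resize(im,None,fx=s,fy=s,interpolation=cv2.INTER_CUBIC)
    for x in range(x0-x0%10+10,x0+w,10): cv2.line(im,((x-x0)*s,0),((x-x0)*s,6 if x%50 else 20),(0,0,255),1)
    for y in range(y0-y0%10+10,y0+h,10): cv2.line(im,(0,(y-y0)*s),(6 if y%50 else 20,(y-y0)*s),(0,0,255),1)
    cv2.imwrite(o,im)
crop("pics/top0.png",190,140,133,85,6,"pics/c_top.png")
crop("pics/side0.png",190,110,110,162,3,"pics/x.png")
crop("pics/side0.png",190,145,110,125,4,"pics/c_side.png")
# caps centroid
for n in("top","side"):
    im=cv2.imread(f"pics/{n}0.png"); h=cv2.cvtColor(im,cv2.COLOR_BGR2HSV)
    roi=np.zeros(h.shape[:2],bool)
    if n=="top": roi[140:225,195:320]=1
    else: roi[145:260,195:290]=1
    for c,lo,hi in(("red",170,8),("yellow",20,33),("purple",128,155),("green",55,80)):
        H=h[...,0].astype(int); m=((H>=lo)&(H<=hi)) if lo<hi else ((H>=lo)|(H<=hi))
        m&=roi&(h[...,1]>120)&(h[...,2]>60)
        k,l,s,ce=cv2.connectedComponentsWithStats(m.astype(np.uint8))
        i=1+np.argsort(-s[1:,4])[:2]; print(n,c,[(s[j].tolist(),np.round(ce[j],1).tolist()) for j in i])
    m=(cv2.inRange(h,(105,120,60),(125,255,255))); 
    k,l,s,ce=cv2.connectedComponentsWithStats(m)
    i=1+np.argsort(-s[1:,4])[:3]; print("blue",[(s[j].tolist(),np.round(ce[j],1).tolist()) for j in i])
    j=[q for q in i if (340<ce[q][0]<410 if n=="top" else 230<ce[q][0]<275)]
    for q in j: print("box",np.round(cv2.boxPoints(cv2.minAreaRect(np.argwhere(l==q)[:,::-1].astype(np.float32))),1).tolist())
```

```text
top red [([208, 150, 5, 6, 23], [210.1, 152.2])]
top yellow [([215, 165, 5, 6, 21], [216.9, 167.2])]
top purple [([220, 180, 5, 5, 19], [221.8, 182.2])]
top green [([301, 197, 4, 4, 14], [302.5, 198.3]), ([206, 148, 1, 1, 1], [206.0, 148.0])]
blue [([343, 204, 25, 21, 49], [350.1, 208.4]), ([398, 215, 7, 22, 31], [402.9, 228.4]), ([374, 234, 22, 2, 28], [383.2, 234.8])]
box [[333.70001220703125, 212.1999969482422], [357.70001220703125, 193.1999969482422], [367.0, 205.0], [343.0, 224.0]]
box [[398.0, 215.0], [404.0, 215.0], [404.0, 236.0], [398.0, 236.0]]
box [[374.0, 235.0], [374.0, 234.0], [395.0, 234.0], [395.0, 235.0]]
side red [([211, 227, 6, 8, 42], [213.6, 230.4])]
side yellow [([229, 217, 6, 9, 44], [231.4, 221.0])]
side purple [([248, 210, 4, 5, 17], [249.3, 211.9])]
side green [([248, 152, 3, 4, 10], [248.8, 153.3])]
blue [([235, 121, 34, 31, 191], [252.2, 140.0]), ([244, 122, 8, 1, 8], [247.5, 122.0])]
box [[233.6999969482422, 123.4000015258789], [259.70001220703125, 115.9000015258789], [268.8999938964844, 148.1999969482422], [242.89999389648438, 155.60000610351562]]
box [[251.0, 122.0], [251.0, 122.0], [244.0, 122.0], [244.0, 122.0]]
```

View pics/c_top.png

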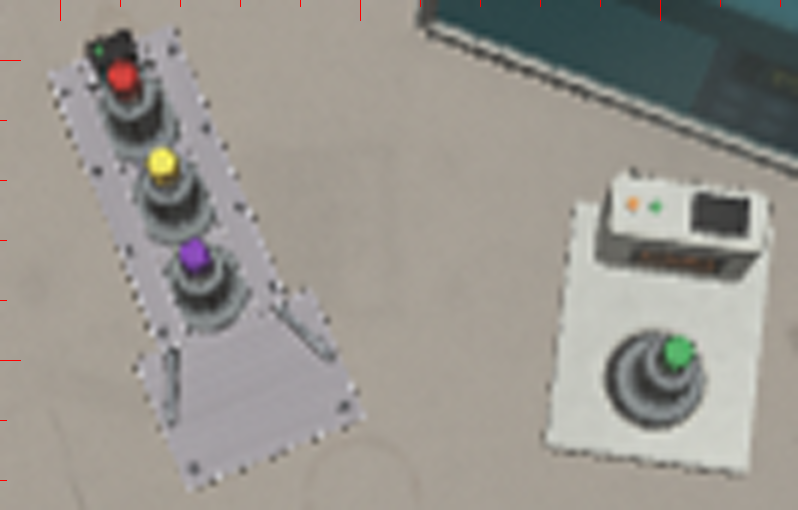

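View pics/c_side.png

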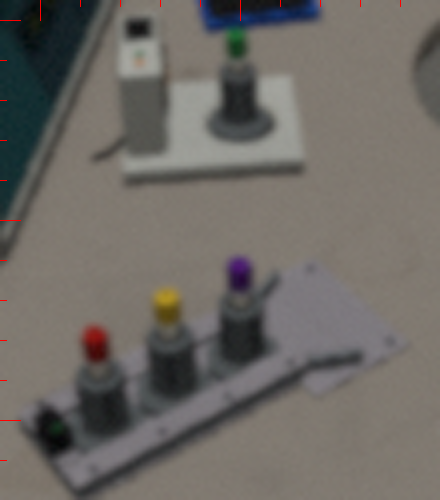

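The enlarged crops put the cap tops in the top view at red (210.3,152.7), yellow (217,167.2), purple (222.3,182.3) and green (303.2,198.7). In the side view the cap middles are at (213.7,230.7), (231.5,221), (249.8,213) and (249,155.5). The apron's front corners are at (222,221.7) and (250.3,209.2).

```bash
cat > h.py <<'E'
import numpy as np,cv2
from workcell import imaging
M={n:imaging.camera_model(n) for n in("top","side")}
def ray(n,u,v):
    m=M[n];T=np.array(m["cam_to_world"]);d=T[:3,:3]@np.linalg.solve(np.array(m["K"]),[u,v,1]);return T[:3,3],d/np.linalg.norm(d)
def at(n,u,v,z):
    o,d=ray(n,u,v);return o+d*(z-o[2])/d[2]
def tri(a,b):
    (o,d),(p,e)=ray("top",*a),ray("side",*b)
    s=np.linalg.lstsq(np.c_[d,-e],p-o,rcond=None)[0];A=o+d*s[0];B=p+e*s[1];return (A+B)/2,np.linalg.norm(A-B)
def proj(n,P):
    m=M[n];c=np.linalg.inv(np.array(m["cam_to_world"]))@np.r_[P,1];q=np.array(m["K"])@c[:3];return q[:2]/q[2]
E
python3 - <<'E'
from h import *
np.set_printoptions(precision=4,suppress=True)
T=dict(red=(210.3,152.7),yellow=(217,167.2),purple=(222.3,182.3),green=(303.2,198.7))
S=dict(red=(213.7,230.7),yellow=(231.5,221),purple=(249.8,213),green=(249,155.5))
for k in T:
    p,e=tri(T[k],S[k]); print(k,p,"gap",round(e,4),"top@z.095",at("top",*T[k],.095)[:2],"side@.088",at("side",*S[k],.088)[:2])
c={k:at("top",*T[k],.095)[:2] for k in T}
d=c["red"]-c["purple"];print("lane yaw",np.degrees(np.arctan2(d[1],d[0])),np.linalg.norm(d),np.linalg.norm(c["red"]-c["yellow"]))
print("apron mid",(at("top",222,221.7,.004)+at("top",250.3,209.2,.004))[:2]/2, "w",np.linalg.norm(at("top",222,221.7,.004)-at("top",250.3,209.2,.004)))
print("lane end corners",at("top",198.3,152,.02)[:2],at("top",219.2,144.7,.02)[:2])
R=[at("top",190+x/6,140+y/6,.014)[:2] for x,y in((575,205),(768,225),(748,470),(545,443))];print("reader",*R)
tc=[(343.7,203.5),(405,204.8),(404.5,236.8),(342.4,234.9)]
t=[at("top",*q,.012)[:2] for q in tc];print("tray",*t,np.mean(t,0),[np.linalg.norm(t[i]-t[i-1]) for i in range(4)])
print("wellfoot ctr top",at("top",190+655/6,140+380/6,.014))
# crops: tray both
im=cv2.imread("pics/top0.png")[195:245,335:415];a=cv2.resize(im,None,fx=5,fy=5,interpolation=cv2.INTER_CUBIC)
im=cv2.imread("pics/side0.png")[113:158,225:280];b=cv2.resize(im,None,fx=5,fy=5,interpolation=cv2.INTER_CUBIC)
o=np.zeros((250,700,3),np.uint8);o[:,:400]=a;o[:225,410:685]=b;cv2.imwrite("pics/tray.png",o)
E
```

```text
red [0.6408 0.2623 0.0887] gap 0.0002 top@z.095 [0.639  0.2613] side@.088 [0.6407 0.2617]
yellow [0.5961 0.2337 0.0885] gap 0.0004 top@z.095 [0.5943 0.2329] side@.088 [0.5963 0.2332]
purple [0.549  0.2099 0.0884] gap 0.0005 top@z.095 [0.5478 0.2091] side@.088 [0.5487 0.2095]
green [ 0.5297 -0.0498  0.0868] gap 0.0005 top@z.095 [ 0.5283 -0.0489] side@.088 [ 0.5296 -0.0479]
lane yaw 29.741118945237176 0.10509713813902348 0.05296020550010864
apron mid [0.4614 0.1567] w 0.10290974656322328
lane end corners [0.6583 0.3136] [0.6933 0.2468]
reader [0.6209 0.0088] [ 0.6234 -0.1002] [ 0.4838 -0.1022] [0.4843 0.0103]
tray [ 0.5461 -0.1939] [ 0.568 -0.397] [ 0.4613 -0.4004] [ 0.4414 -0.198 ] [ 0.5042 -0.2973] [np.float64(0.10482107540316117), np.float64(0.2043073957319068), np.float64(0.10674765877087232), np.float64(0.2033882439169442)]
wellfoot ctr top [ 0.5272 -0.0463  0.014 ]
```

View pics/tray.png

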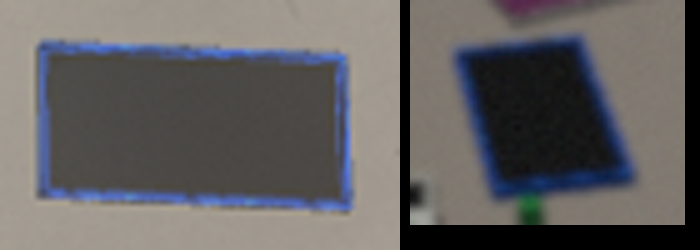

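The tray outline in the top view runs through (343,203.6), (404.4,206), (405,237) and (342.6,234), so it is a 104 x 204 rectangle and empty.

```bash
cat > go.py <<'E'
import sys,numpy as np
from workcell import r
from scipy.spatial.transform import Rotation as Ro
s=r.state();R=Ro.from_euler("xyz",s["tool_rot"]);p=np.array(s["ee_pos"])
print("t",round(s["time"],2),"p",p.round(4),"yaw",round(np.degrees(s["tool_rot"][2]),2),"gap",round(s["finger_gap"],4),"F",np.round(s["contact_force"],1),"tilt",np.degrees(R.apply([0,0,1])[:2]).round(2))
for a in sys.argv[1:]:
    t=np.array(a.split(","),float);y=np.radians(t[3]) if len(t)>3 else s["tool_rot"][2]
    Rt=Ro.from_euler("xyz",[np.pi,0,y])
    rv=(R.inv()*Rt).as_rotvec();print(a,"turn units",np.degrees(rv).round(2)/8,"shift now-axes cm",(R.inv().apply(t[:3]-p)*100).round(2),"after-turn axes",(Rt.inv().apply(t[:3]-p)*100).round(2)); p=t[:3];R=Rt
E
python3 - <<'E'
from h import *
np.set_printoptions(precision=3,suppress=True)
for q in((408,228),(560,285),(420,165)): print("centrifuge",q,at("top",q[0]*.64,q[1]*.64,0.0)[:2],at("top",q[0]*.64,q[1]*.64,.2)[:2])
for q in((375,195),(342,180)): print("redbox",at("top",q[0]*.64,q[1]*.64,0)[:2])
t=np.array([at("top",*q,.012)[:2] for q in((343,203.6),(404.4,206),(405,237),(342.6,234))]);c=t.mean(0)
y=(t[0]+t[3]-t[1]-t[2])/2;x=(t[0]+t[1]-t[2]-t[3])/2
print("tray",c,"yaw from y",np.degrees(np.arctan2(-y[0],y[1])),"from x",np.degrees(np.arctan2(x[1],x[0])))
q=[(225+50/5,113+50/5),(225+172/5,113+38/5),(225+223/5,113+180/5),(225+85/5,113+195/5)]
t=np.array([at("side",*w,.012)[:2] for w in q]);print("side",t.tolist(),t.mean(0))
E
python3 go.py .529,-.048,.22,30 .529,-.048,.12 .529,-.048,.03
```

```text
centrifuge (408, 228) [0.714 0.104] [0.648 0.101]
centrifuge (560, 285) [ 0.628 -0.24 ] [ 0.575 -0.19 ]
centrifuge (420, 165) [0.866 0.096] [0.776 0.094]
redbox [0.782 0.188]
redbox [0.808 0.267]
tray [ 0.504 -0.297] yaw from y 4.875301708777069 from x 3.823834703923485
side [[0.558820834683295, -0.39033780944402596], [0.46200523925470416, -0.39667484253862906], [0.4473600940581415, -0.19051945492623967], [0.5452531324182631, -0.18379629729273317]] [ 0.503 -0.29 ]
t 0.1 p [0.1653 0.5241 0.2179] yaw 162.48 gap 0.093 F [ 0.2 -0.3  0.4] tilt [-0.05 -0.08]
.529,-.048,.22,30 turn units [-8.750e-03  1.250e-02  1.656e+01] shift now-axes cm [-51.9  -43.6   -0.16] after-turn axes [ 2.89 67.73 -0.21]
.529,-.048,.12 turn units [  0.     0.   -16.56] shift now-axes cm [ 0. -0. 10.] after-turn axes [ 0. -0. 10.]
.529,-.048,.03 turn units [0. 0. 0.] shift now-axes cm [ 0. -0.  9.] after-turn axes [ 0. -0.  9.]
```

```bash
sed -i 's/;y=np.radians(t\[3\]) if len(t)>3 else s\["tool_rot"\]\[2\]/;y=np.radians(30)/' go.py
python3 -m pendant '0 0 0 0 0 1 9.3;0 0 0 0 0 1 9.3;0 0 0 0 0 1 9.3;0 0 0 0 0 1 9.3;0 0 0 0 0 1 9.3;0 0 0 0 0 1 9.3;0 0 0 0 0 1 9.3;0 0 0 0 0 1 9.3;0 0 0 0 0 1 9.3;0 0 0 0 0 1 9.3' 15
python3 -m pendant '0 0 0 0 0 1 9.3;0 0 0 0 0 1 9.3;0 0 0 0 0 1 9.3;0 0 0 0 0 1 9.3;0 0 0 0 0 1 9.3;0 0 0 0 0 1 9.3;0 0 0 0 0 0.56 9.3;0 0 0 0 0 0 9.3'
python3 go.py .529,-.048,.22
```

```text
time: 1.1
ee_pos: [0.1654, 0.5242, 0.2182]
tool_rot: [-3.141, 0.001, 1.434]
contact_force: [-0.5, 0.4, 0.6]
finger_gap: 0.0933
gripper_force: 0.0
time: 1.9
ee_pos: [0.1654, 0.5242, 0.2182]
tool_rot: [3.141, 0.001, 0.523]
contact_force: [1.0, -0.0, 0.3]
finger_gap: 0.0932
gripper_force: 0.0
t 1.9 p [0.1654 0.5242 0.2182] yaw 29.96 gap 0.0932 F [ 1.  -0.   0.3] tilt [-0.03 -0.05]
.529,-.048,.22 turn units [ 0.00375  0.00625 -0.005  ] shift now-axes cm [ 2.92 67.73 -0.15] after-turn axes [ 2.88 67.73 -0.18]
```

```bash
python3 -m pendant '0 3.4 0 0 0 0 9.3;0 3.4 0 0 0 0 9.3;0 3.4 0 0 0 0 9.3;0 3.4 0 0 0 0 9.3;0 3.4 0 0 0 0 9.3;0 3.4 0 0 0 0 9.3;0 3.4 0 0 0 0 9.3;0 3.4 0 0 0 0 9.3;0 3.4 0 0 0 0 9.3;0 3.4 0 0 0 0 9.3'
python3 -m pendant '0.3 3.4 0 0 0 0 9.3;0.3 3.4 0 0 0 0 9.3;0.3 3.4 0 0 0 0 9.3;0.3 3.4 0 0 0 0 9.3;0.3 3.4 0 0 0 0 9.3;0.3 3.4 0 0 0 0 9.3;0.3 3.4 0 0 0 0 9.3;0.3 3.4 0 0 0 0 9.3;0.3 3.4 0 0 0 0 9.3;0.2 3.1 0 0 0 0 9.3'
python3 -m pendant '0 0 2 0 0 0 9.3;0 0 3 0 0 0 9.3;0 0 3 0 0 0 9.3;0 0 2 0 0 0 9.3;0 0 0 0 0 0 9.3;0 0 0 0 0 0 9.3'
python3 go.py .529,-.048,.12 .529,-.048,.03
python3 - <<'E'
from h import *
a=imaging.read_camera("top");b=imaging.read_camera("side")
f=lambda im,x,y:cv2.resize(im[y:y+80,x:x+90],None,fx=4.4,fy=4.4,interpolation=cv2.INTER_CUBIC)
cv2.imwrite("pics/g1.png",np.hstack([f(a,260,150),f(b,205,110)]))
E
```

```text
time: 2.9
ee_pos: [0.3359, 0.2288, 0.2186]
tool_rot: [-3.142, -0.0, 0.526]
contact_force: [0.2, 0.3, -0.4]
finger_gap: 0.0928
gripper_force: 0.0
time: 3.9
ee_pos: [0.5298, -0.0488, 0.2184]
tool_rot: [-3.141, 0.0, 0.526]
contact_force: [1.0, 0.6, -0.4]
finger_gap: 0.0932
gripper_force: 0.0
time: 4.5
ee_pos: [0.5292, -0.0473, 0.1188]
tool_rot: [-3.141, 0.0, 0.525]
contact_force: [0.7, -0.4, -0.2]
finger_gap: 0.0928
gripper_force: 0.0
t 4.5 p [ 0.5292 -0.0473  0.1188] yaw 30.07 gap 0.0928 F [ 0.7 -0.4 -0.2] tilt [-0.04  0.01]
.529,-.048,.12 turn units [-0.00375  0.00375  0.00875] shift now-axes cm [-0.05  0.05 -0.12] after-turn axes [-0.05  0.05 -0.12]
.529,-.048,.03 turn units [0. 0. 0.] shift now-axes cm [ 0. -0.  9.] after-turn axes [ 0. -0.  9.]
```

View pics/g1.png

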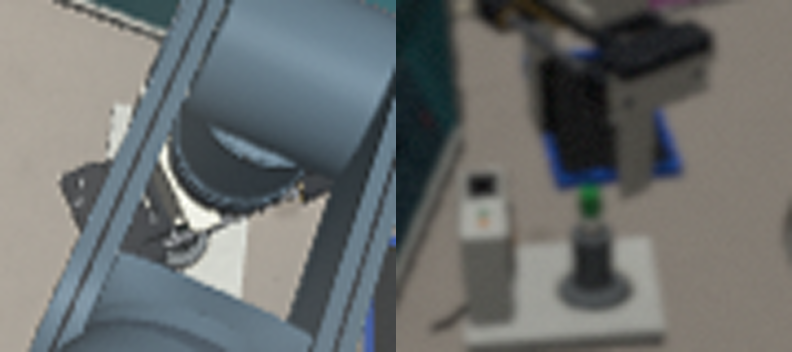

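The crop shows the open fingers above green in the side view, with the cap at about (588,200), so I'll descend straight down.

```bash
python3 -m pendant '0 0 2 0 0 0 9.3;0 0 2 0 0 0 9.3;0 0 2 0 0 0 9.3;0 0 2 0 0 0 9.3;0 0 0.9 0 0 0 9.3;0 0 0 0 0 0 9.3'
python3 -m pendant '0 0 0 0 0 0 5;0 0 0 0 0 0 4;0 0 0 0 0 0 3.3;0 0 0 0 0 0 2;0 0 0 0 0 0 2;0 0 0 0 0 0 2;0 0 0 0 0 0 2' 20
python3 go.py
```

```text
time: 5.2
ee_pos: [0.529, -0.0472, 0.0295]
tool_rot: [-3.141, 0.001, 0.524]
contact_force: [-0.0, -0.2, 0.6]
finger_gap: 0.0933
gripper_force: 0.0
time: 5.9
ee_pos: [0.5292, -0.0473, 0.0297]
tool_rot: [3.142, -0.0, 0.524]
contact_force: [-0.8, -0.1, 0.7]
finger_gap: 0.0418
gripper_force: 0.0
t 5.9 p [ 0.5292 -0.0473  0.0297] yaw 30.0 gap 0.0418 F [-0.8 -0.1  0.7] tilt [ 0. -0.]
```

```bash
python3 -m pendant '0 0 0 0 0 0 2;0 0 0 0 0 0 2;0 0 0 0 0 0 2;0 0 0 0 0 0 2;0 0 0 0 0 0 2;0 0 0 0 0 0 2'
python3 go.py
```

```text
time: 6.5
ee_pos: [0.5292, -0.0474, 0.0296]
tool_rot: [3.142, -0.0, 0.524]
contact_force: [0.9, -0.2, -0.4]
finger_gap: 0.0296
gripper_force: 20.0
t 6.5 p [ 0.5292 -0.0474  0.0296] yaw 30.0 gap 0.0296 F [ 0.9 -0.2 -0.4] tilt [ 0. -0.]
```

```bash
python3 -m pendant '0 0 -1 0 0 0 2;0 0 -2 0 0 0 2;0 0 -2 0 0 0 2;0 0 -2 0 0 0 2;0 0 0 0 0 0 2'
python3 go.py .509,-.36,.10 .509,-.36,.0302
```

```text
time: 7.0
ee_pos: [0.5311, -0.0478, 0.1028]
tool_rot: [3.137, -0.004, 0.524]
contact_force: [1.0, 0.2, -1.5]
finger_gap: 0.0298
gripper_force: 20.0
t 7.0 p [ 0.5311 -0.0478  0.1028] yaw 30.01 gap 0.0298 F [ 1.   0.2 -1.5] tilt [ 0.32 -0.09]
.509,-.36,.10 turn units [ 0.03    -0.02875  0.00125] shift now-axes cm [-17.53  25.93   0.32] after-turn axes [-17.53  25.93   0.28]
.509,-.36,.0302 turn units [0. 0. 0.] shift now-axes cm [ 0.   -0.    6.98] after-turn axes [ 0.   -0.    6.98]
```

```bash
python3 -m pendant '-1.75 2.6 0 0 0 0 2;-1.75 2.6 0 0 0 0 2;-1.75 2.6 0 0 0 0 2;-1.75 2.6 0 0 0 0 2;-1.75 2.6 0 0 0 0 2;-1.75 2.6 0 0 0 0 2;-1.75 2.6 0 0 0 0 2;-1.75 2.6 0 0 0 0 2;-1.75 2.6 0 0 0 0 2;-1.75 2.6 0 0 0 0 2'
python3 -m pendant '0 0 0 0 0 0 2;0 0 0 0 0 0 2;0 0 0 0 0 0 2;0 0 0 0 0 0 2'
python3 go.py .509,-.36,.10 .509,-.36,.0302
python3 - <<'E'
from h import *
a=imaging.read_camera("top");b=imaging.read_camera("side")
cv2.imwrite("pics/g2t.png",a);cv2.imwrite("pics/g2s.png",b)
f=lambda im,x,y:cv2.resize(im[y:y+60,x:x+60],None,fx=6.6,fy=6.6,interpolation=cv2.INTER_CUBIC)
cv2.imwrite("pics/g2.png",np.hstack([f(a,275,165),f(b,215,140)]))
E
```

```text
time: 8.0
ee_pos: [0.5069, -0.3608, 0.0985]
tool_rot: [-3.14, 0.0, 0.523]
contact_force: [0.6, 0.4, -1.2]
finger_gap: 0.03
gripper_force: 20.0
time: 8.4
ee_pos: [0.5076, -0.3585, 0.0994]
tool_rot: [-3.141, 0.0, 0.525]
contact_force: [-0.9, 0.3, 0.2]
finger_gap: 0.0293
gripper_force: 20.0
t 8.4 p [ 0.5076 -0.3585  0.0994] yaw 30.07 gap 0.0293 F [-0.9  0.3  0.2] tilt [-0.03  0.05]
.509,-.36,.10 turn units [-0.0075   0.       0.00875] shift now-axes cm [ 0.05  0.19 -0.06] after-turn axes [ 0.05  0.19 -0.06]
.509,-.36,.0302 turn units [0. 0. 0.] shift now-axes cm [ 0.   -0.    6.98] after-turn axes [ 0.   -0.    6.98]
```

View pics/g2.png

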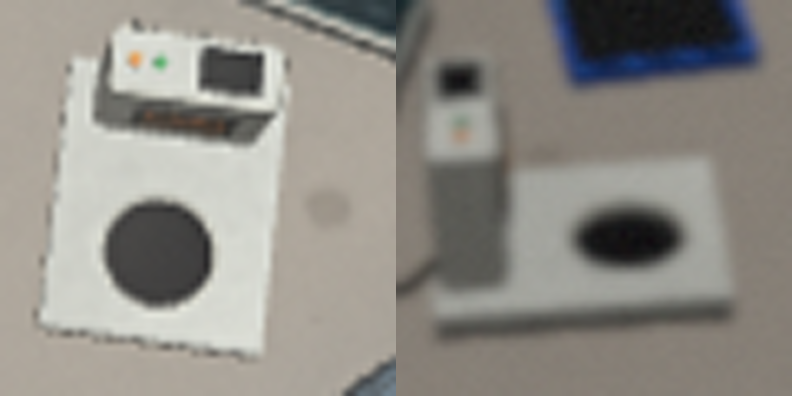

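The empty well is clear in both views, at about (298.9,203.2) in top and (250.5,175.9) in side. I'll fit it and set green down.

```bash
python3 -m pendant '0.05 0.2 1 0 0 0 2;0 0 1.5 0 0 0 2;0 0 1.5 0 0 0 2;0 0 1.5 0 0 0 2;0 0 1 0 0 0 2;0 0 0.4 0 0 0 2;0 0 0 0 0 0 2;0 0 0 0 0 0 2'
python3 - <<'E'
from h import *
np.set_printoptions(precision=4,suppress=True)
C={}
for n,x,y in(("top",299,203),("side",250,176)):
    g=cv2.cvtColor(cv2.imread(f"pics/g2{n[0]}.png"),cv2.COLOR_BGR2GRAY)[y-12:y+13,x-13:x+14]
    G=cv2.resize(g,None,fx=8,fy=8,interpolation=cv2.INTER_CUBIC);_,m=cv2.threshold(G,0,255,cv2.THRESH_OTSU)
    m=255-m;k,l,s,c=cv2.connectedComponentsWithStats(m);i=l[100,108]
    cc=(c[i]+.5)/8-.5+[x-13,y-12];C[n]=cc;print(n,cc,s[i]/8.,at(n,*cc,.014))
print(tri(C["top"],C["side"]))
E
python3 go.py
```

```text
time: 9.3
ee_pos: [0.5094, -0.3617, 0.0309]
tool_rot: [3.141, -0.0, 0.524]
contact_force: [0.7, -0.5, -1.1]
finger_gap: 0.0297
gripper_force: 20.0
top [298.5795 202.8869] [   4.75     4.25    16.5     16.375 1692.   ] [ 0.5284 -0.0442  0.014 ]
side [249.7148 175.4964] [   4.75     7.125   16.875    9.625 1008.5  ] [ 0.5299 -0.0434  0.014 ]
(array([ 0.5292, -0.0444,  0.013 ]), np.float64(0.0012338713103083236))
t 9.3 p [ 0.5094 -0.3617  0.0309] yaw 30.01 gap 0.0297 F [ 0.7 -0.5 -1.1] tilt [ 0.03 -0.03]
```

```bash
python3 -m pendant '0 0 0.1 0 0 0 2;0 0 0 0 0 0 2;0 0 0 0 0 0 2'
python3 -m pendant '0 0 0 0 0 0 6;0 0 0 0 0 0 6;0 0 0 0 0 0 6;0 0 0 0 0 0 6;0 0 -1 0 0 0 6;0 0 -2 0 0 0 6;0 0 -3 0 0 0 6;0 0 -3 0 0 0 6;0 0 0 0 0 0 6'
python3 go.py .549,.2105,.125 .549,.2105,.03
```

```text
time: 9.6
ee_pos: [0.5091, -0.3615, 0.0298]
tool_rot: [3.141, -0.0, 0.524]
contact_force: [-0.1, -0.5, -1.0]
finger_gap: 0.0299
gripper_force: 20.0
time: 10.5
ee_pos: [0.5114, -0.3637, 0.1255]
tool_rot: [3.132, -0.002, 0.524]
contact_force: [1.0, -0.0, 0.3]
finger_gap: 0.0602
gripper_force: 0.0
t 10.5 p [ 0.5114 -0.3637  0.1255] yaw 30.0 gap 0.0602 F [ 1.  -0.   0.3] tilt [ 0.39 -0.39]
.549,.2105,.125 turn units [ 0.06625 -0.0175   0.     ] shift now-axes cm [ 31.97 -47.85  -0.32] after-turn axes [ 31.97 -47.85   0.05]
.549,.2105,.03 turn units [0. 0. 0.] shift now-axes cm [ 0.  -0.   9.5] after-turn axes [ 0.  -0.   9.5]
```

```bash
python3 -m pendant '2 -2.97 -1 0 0 0 6;2 -2.97 0 0 0 0 6;2 -2.97 0 0 0 0 6;2 -2.97 0 0 0 0 6;2 -2.97 0 0 0 0 6;2 -2.97 0 0 0 0 6;2 -2.97 0 0 0 0 6;2 -2.97 0 0 0 0 6;2 -2.97 0 0 0 0 6;2 -2.97 0 0 0 0 6'
python3 -m pendant '2 -2.97 0 0 0 0 6;2 -2.97 0 0 0 0 6;2 -2.97 0 0 0 0 6;2 -2.97 0 0 0 0 6;2 -2.97 0 0 0 0 6;2 -2.97 0 0 0 0 6;0 0 0 0 0 0 6;0 0 0 0 0 0 6;0 0 0 0 0 0 6'
python3 go.py .549,.2105,.125 .549,.2105,.03
python3 - <<'E'
from h import *
np.set_printoptions(precision=4,suppress=True)
C={}
for n,x,y in(("top",399,222),("side",245,122)):
    im=imaging.read_camera(n);cv2.imwrite(f"pics/p1{n[0]}.png",im)
    e=proj(n,[.509,-.3615,.093]).round().astype(int);x,y=e
    h=cv2.cvtColor(im,cv2.COLOR_BGR2HSV)[y-12:y+13,x-12:x+13]
    m=cv2.inRange(h,(50,90,50),(85,255,255));w=np.argwhere(m)[:,::-1].mean(0) if m.any() else np.array([0,0]);C[n]=w+[x-12,y-12]
    print(n,"expected",proj(n,[.509,-.3615,.095]),"got",C[n],(m>0).sum(),at(n,*C[n],.095),at(n,*C[n],.088))
print(tri(C["top"],C["side"]))
f=lambda im,x,y:cv2.resize(im[y:y+70,x:x+80],None,fx=5,fy=5,interpolation=cv2.INTER_CUBIC)
cv2.imwrite("pics/p1.png",np.hstack([f(cv2.imread("pics/p1t.png"),345,190),f(cv2.imread("pics/p1s.png"),205,190)]))
E
```

```text
time: 11.5
ee_pos: [0.5335, -0.0028, 0.1297]
tool_rot: [-3.142, 0.0, 0.523]
contact_force: [-0.6, -0.1, -0.2]
finger_gap: 0.06
gripper_force: 0.0
time: 12.4
ee_pos: [0.5484, 0.2093, 0.1295]
tool_rot: [3.141, 0.001, 0.523]
contact_force: [-0.6, -0.2, 0.8]
finger_gap: 0.0597
gripper_force: 0.0
t 12.4 p [0.5484 0.2093 0.1295] yaw 29.98 gap 0.0597 F [-0.6 -0.2  0.8] tilt [-0.03 -0.03]
.549,.2105,.125 turn units [ 0.00125  0.005   -0.0025 ] shift now-axes cm [ 0.12 -0.08  0.45] after-turn axes [ 0.12 -0.08  0.45]
.549,.2105,.03 turn units [0. 0. 0.] shift now-axes cm [ 0.  -0.   9.5] after-turn axes [ 0.  -0.   9.5]
top expected [403.1284 217.5855] got [402.5 217.5] 14 [ 0.509  -0.3596  0.095 ] [ 0.5103 -0.3622  0.088 ]
side expected [247.5506 106.1748] got [236  95] 0 [ 0.5465 -0.4621  0.095 ] [ 0.5461 -0.477   0.088 ]
(array([ 0.5257, -0.3477,  0.1412]), np.float64(0.0501073677242675))
```

View pics/p1.png

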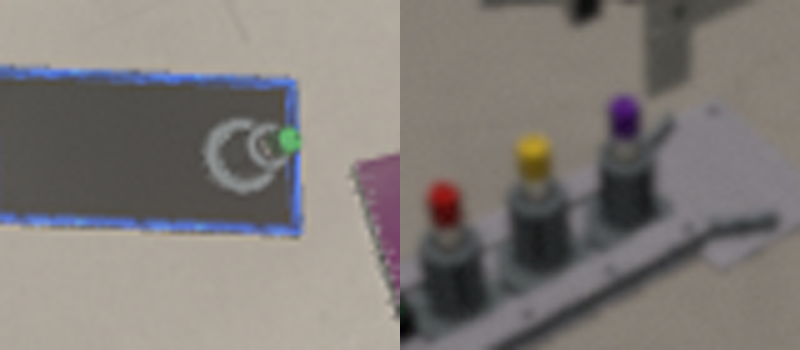

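Green stands inside the tray (foot near crop (240,155)), and the jaws straddle purple (cap at crop (625,118) in the side view). Next I descend and grip purple.

```bash
python3 -m pendant '0 0 2 0 0 0 6;0 0 2 0 0 0 6;0 0 2 0 0 0 6;0 0 2 0 0 0 6;0 0 1.5 0 0 0 6;0 0 0.45 0 0 0 6;0 0 0 0 0 0 6'
python3 -m pendant '0 0 0 0 0 0 4;0 0 0 0 0 0 2;0 0 0 0 0 0 2;0 0 0 0 0 0 2;0 0 0 0 0 0 2;0 0 0 0 0 0 2;0 0 0 0 0 0 2;0 0 0 0 0 0 2'
python3 go.py .4914,.175,.03
```

```text
time: 13.2
ee_pos: [0.5483, 0.2092, 0.0297]
tool_rot: [-3.141, 0.001, 0.522]
contact_force: [0.3, 0.0, 0.3]
finger_gap: 0.0596
gripper_force: 0.0
time: 14.0
ee_pos: [0.5489, 0.2101, 0.0306]
tool_rot: [3.141, -0.001, 0.524]
contact_force: [-1.1, -1.3, 5.5]
finger_gap: 0.0296
gripper_force: 20.0
t 14.0 p [0.5489 0.2101 0.0306] yaw 30.0 gap 0.0296 F [-1.1 -1.3  5.5] tilt [0.04 0.  ]
.4914,.175,.03 turn units [ 0.0025 -0.005   0.    ] shift now-axes cm [-6.73  0.17  0.06] after-turn axes [-6.73  0.17  0.06]
```

```bash
python3 -m pendant '-0.5 0 -0.05 0 0 0 2;-1 0 0 0 0 0 2;-1 0 0 0 0 0 2;0 0 0 0 0 0 2'
python3 go.py .4914,.175,.03
python3 -m pendant '-1 0 0 0 0 0 2;-1 0 0 0 0 0 2;-1 0 0 0 0 0 2;-1 0 0 0 0 0 2;-0.4 0 0 0 0 0 2;0 0 0 0 0 0 2;0 0 0 0 0 0 2'
python3 go.py .504,-.296,.12
```

```text
time: 14.4
ee_pos: [0.5251, 0.1967, 0.0307]
tool_rot: [-3.141, 0.002, 0.523]
contact_force: [-2.1, -0.8, 5.0]
finger_gap: 0.0298
gripper_force: 20.0
t 14.4 p [0.5251 0.1967 0.0307] yaw 29.99 gap 0.0298 F [-2.1 -0.8  5. ] tilt [-0.1  -0.04]
.4914,.175,.03 turn units [-0.00125  0.01375 -0.00125] shift now-axes cm [-4.    0.2   0.08] after-turn axes [-4.    0.2   0.07]
time: 15.1
ee_pos: [0.4874, 0.175, 0.0307]
tool_rot: [-3.141, 0.003, 0.524]
contact_force: [-3.0, -3.3, 7.6]
finger_gap: 0.0298
gripper_force: 20.0
t 15.1 p [0.4874 0.175  0.0307] yaw 30.01 gap 0.0298 F [-3.  -3.3  7.6] tilt [-0.16 -0.06]
.504,-.296,.12 turn units [-0.00375  0.02125  0.00125] shift now-axes cm [-22.14  41.61  -8.89] after-turn axes [-22.11  41.62  -8.93]
```

```bash
python3 -m pendant '0 0 -0.5 0 0 0 2;0 0 -1 0 0 0 2;0 0 0 0 0 0 2'
python3 -m pendant '0 0 -2 0 0 0 2;0 0 -3 0 0 0 2;0 0 -2.4 0 0 0 2;0 0 0 0 0 0 2;0 0 0 0 0 0 2'
python3 go.py .504,-.296,.12
```

```text
time: 15.4
ee_pos: [0.4899, 0.1758, 0.0469]
tool_rot: [3.141, -0.002, 0.524]
contact_force: [0.3, -0.1, -0.7]
finger_gap: 0.0301
gripper_force: 20.0
time: 15.9
ee_pos: [0.489, 0.1757, 0.1196]
tool_rot: [3.141, -0.001, 0.524]
contact_force: [-0.6, 0.3, -1.9]
finger_gap: 0.0295
gripper_force: 20.0
t 15.9 p [0.489  0.1757 0.1196] yaw 30.0 gap 0.0295 F [-0.6  0.3 -1.9] tilt [0.05 0.01]
.504,-.296,.12 turn units [ 0.0025  -0.00625  0.     ] shift now-axes cm [-2.228e+01  4.160e+01 -4.000e-02] after-turn axes [-2.228e+01  4.160e+01 -4.000e-02]
```

```bash
python3 -m pendant '-1.59 2.97 0 0 0 0 2;-1.59 2.97 0 0 0 0 2;-1.59 2.97 0 0 0 0 2;-1.59 2.97 0 0 0 0 2;-1.59 2.97 0 0 0 0 2;-1.59 2.97 0 0 0 0 2;-1.59 2.97 0 0 0 0 2'
python3 -m pendant '-1.59 2.97 0 0 0 0 2;-1.59 2.97 0 0 0 0 2;-1.59 2.97 0 0 0 0 2;-1.59 2.97 0 0 0 0 2;-1.59 2.97 0 0 0 0 2;-1.59 2.97 0 0 0 0 2;-1.59 2.97 0 0 0 0 2;0 0 0 0 0 0 2;0 0 0 0 0 0 2;0 0 0 0 0 0 2'
python3 go.py .504,-.296,.031
```

```text
time: 16.6
ee_pos: [0.4951, -0.0611, 0.1178]
tool_rot: [-3.139, 0.002, 0.524]
contact_force: [0.6, -0.8, -0.8]
finger_gap: 0.0301
gripper_force: 20.0
time: 17.6
ee_pos: [0.5032, -0.2943, 0.1183]
tool_rot: [-3.139, 0.001, 0.524]
contact_force: [-0.6, -0.4, -0.4]
finger_gap: 0.03
gripper_force: 20.0
t 17.6 p [ 0.5032 -0.2943  0.1183] yaw 30.02 gap 0.03 F [-0.6 -0.4 -0.4] tilt [-0.12  0.13]
.504,-.296,.031 turn units [-0.02125  0.005    0.0025 ] shift now-axes cm [-0.01  0.21  8.73] after-turn axes [-0.01  0.19  8.73]
```

```bash
python3 -m pendant '0 0 1.5 0 0 0 2;0 0 2 0 0 0 2;0 0 2 0 0 0 2;0 0 2 0 0 0 2;0 0 0.8 0 0 0 2;0 0 0.4 0 0 0 2;0 0 0 0 0 0 2;0 0 0 0 0 0 2'
python3 go.py
```

```text
time: 18.4
ee_pos: [0.5045, -0.296, 0.0336]
tool_rot: [3.14, -0.0, 0.524]
contact_force: [-0.6, 0.8, -0.2]
finger_gap: 0.0297
gripper_force: 20.0
t 18.4 p [ 0.5045 -0.296   0.0336] yaw 30.02 gap 0.0297 F [-0.6  0.8 -0.2] tilt [ 0.07 -0.06]
```

```bash
python3 -m pendant '0 0 0.15 0 0 0 2;0 0 0 0 0 0 2;0 0 0 0 0 0 2'
python3 -m pendant '0 0 0.1 0 0 0 2;0 0 0 0 0 0 2;0 0 0 0 0 0 2'
```

```text
time: 18.7
ee_pos: [0.5041, -0.296, 0.0315]
tool_rot: [3.141, -0.0, 0.524]
contact_force: [-1.9, -0.2, 0.1]
finger_gap: 0.0297
gripper_force: 20.0
time: 19.0
ee_pos: [0.5041, -0.2961, 0.0307]
tool_rot: [3.141, -0.0, 0.524]
contact_force: [-1.6, 0.5, 4.7]
finger_gap: 0.0296
gripper_force: 20.0
```

```bash
python3 -m pendant '0 0 0 0 0 0 5;0 0 0 0 0 0 5;0 0 0 0 0 0 5;0 0 0 0 0 0 5;0 0 -1 0 0 0 5;0 0 -2 0 0 0 5;0 0 -3 0 0 0 5;0 0 -3 0 0 0 5;0 0 -1 0 0 0 5;0 0 0 0 0 0 5'
python3 -m pendant '2.46 -2.96 0 0 0 0 6;2.46 -2.96 0 0 0 0 6;2.46 -2.96 0 0 0 0 6;2.46 -2.96 0 0 0 0 6;2.46 -2.96 0 0 0 0 6;2.46 -2.96 0 0 0 0 6;2.46 -2.96 0 0 0 0 6'
python3 -m pendant '2.46 -2.96 0 0 0 0 6;2.46 -2.96 0 0 0 0 6;2.46 -2.96 0 0 0 0 6;2.46 -2.96 0 0 0 0 6;2.46 -2.96 0 0 0 0 6;2.46 -2.96 0 0 0 0 6;2.46 -2.96 0 0 0 0 6;0 0 0 0 0 0 6;0 0 0 0 0 0 6;0 0 0 0 0 0 6'
python3 go.py .5955,.235,.0315
python3 - <<'E'
from h import *
a=imaging.read_camera("top");b=imaging.read_camera("side")
f=lambda im,x,y:cv2.resize(im[y:y+70,x:x+80],None,fx=5,fy=5,interpolation=cv2.INTER_CUBIC)
cv2.imwrite("pics/p2.png",np.hstack([f(a,335,180),f(b,200,190)]))
E
```

```text
time: 20.0
ee_pos: [0.5049, -0.2966, 0.1322]
tool_rot: [3.138, -0.001, 0.524]
contact_force: [-0.1, 0.0, -0.9]
finger_gap: 0.0501
gripper_force: 0.0
time: 20.7
ee_pos: [0.5483, -0.0285, 0.1282]
tool_rot: [-3.139, 0.002, 0.523]
contact_force: [1.0, -0.1, -0.0]
finger_gap: 0.06
gripper_force: 0.0
time: 21.7
ee_pos: [0.5942, 0.2342, 0.1288]
tool_rot: [-3.141, 0.003, 0.523]
contact_force: [-0.0, 0.6, -0.2]
finger_gap: 0.06
gripper_force: 0.0
t 21.7 p [0.5942 0.2342 0.1288] yaw 29.97 gap 0.06 F [-0.   0.6 -0.2] tilt [-0.14 -0.06]
.5955,.235,.0315 turn units [-0.0025   0.01875 -0.00375] shift now-axes cm [ 0.18 -0.    9.73] after-turn axes [ 0.15 -0.01  9.73]
```

View pics/p2.png

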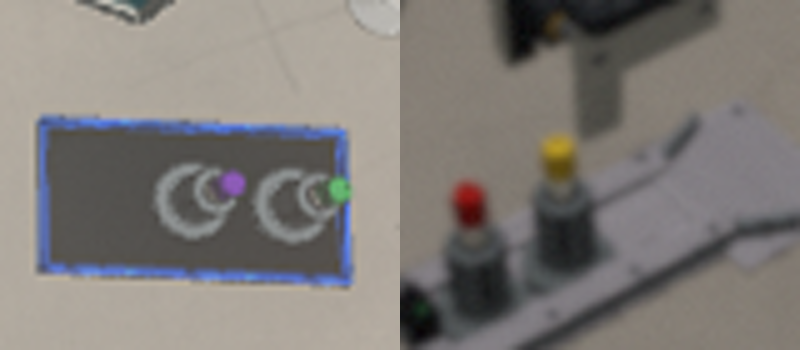

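Purple (foot at crop (195,200)) and green (295,205) both stand in the tray, with space left at about (97,197). Yellow (cap at crop (558,155)) is under the gripper.

```bash
python3 -m pendant '0.15 0 2 0 0 0 6;0 0 2 0 0 0 6;0 0 2 0 0 0 6;0 0 2 0 0 0 6;0 0 1.3 0 0 0 6;0 0 0.4 0 0 0 6;0 0 0 0 0 0 6'
python3 -m pendant '0 0 0 0 0 0 4;0 0 0 0 0 0 2;0 0 0 0 0 0 2;0 0 0 0 0 0 2;0 0 0 0 0 0 2;0 0 0 0 0 0 2;0 0 0 0 0 0 2;0 0 0 0 0 0 2'
python3 go.py .4895,.1758,.031
```

```text
time: 22.5
ee_pos: [0.5962, 0.2354, 0.0329]
tool_rot: [-3.141, 0.001, 0.523]
contact_force: [-0.0, 0.2, -0.0]
finger_gap: 0.0601
gripper_force: 0.0
time: 23.3
ee_pos: [0.5967, 0.2361, 0.0337]
tool_rot: [3.141, -0.001, 0.524]
contact_force: [-0.7, -0.1, 6.0]
finger_gap: 0.0297
gripper_force: 20.0
t 23.3 p [0.5967 0.2361 0.0337] yaw 30.0 gap 0.0297 F [-0.7 -0.1  6. ] tilt [0.05 0.  ]
.4895,.1758,.031 turn units [ 0.0025  -0.00625  0.     ] shift now-axes cm [-12.29  -0.14   0.26] after-turn axes [-12.29  -0.14   0.27]
```

```bash
python3 -m pendant '-0.7 0 -0.1 0 0 0 2;-1.3 0 0 0 0 0 2;-1.3 0 0 0 0 0 2;-1.3 0 0 0 0 0 2;-1.3 0 0 0 0 0 2'
python3 go.py
python3 -m pendant '-1.3 0 0 0 0 0 2;-1.3 0 0 0 0 0 2;-1.3 0 0 0 0 0 2;-1.3 0 0 0 0 0 2;-1.1 0 0 0 0 0 2;0 0 0 0 0 0 2;0 0 0 0 0 0 2;0 0 0 0 0 0 2'
python3 go.py
```

```text
time: 23.8
ee_pos: [0.5441, 0.2062, 0.0337]
tool_rot: [-3.141, 0.001, 0.524]
contact_force: [0.6, 0.7, 0.0]
finger_gap: 0.0294
gripper_force: 20.0
t 23.8 p [0.5441 0.2062 0.0337] yaw 30.0 gap 0.0294 F [0.6 0.7 0. ] tilt [-0.04  0.  ]
time: 24.6
ee_pos: [0.491, 0.1752, 0.0341]
tool_rot: [-3.142, -0.0, 0.524]
contact_force: [-0.2, -0.5, -1.6]
finger_gap: 0.0296
gripper_force: 20.0
t 24.6 p [0.491  0.1752 0.0341] yaw 30.0 gap 0.0296 F [-0.2 -0.5 -1.6] tilt [0.01 0.01]
```

```bash
python3 -m pendant '0 0 -0.6 0 0 0 2;0 0 -2 0 0 0 2;0 0 -3 0 0 0 2;0 0 -3 0 0 0 2;0 0 0 0 0 0 2;0 0 0 0 0 0 2'
python3 -m pendant '-1.64 2.97 0 0 0 0 2;-1.64 2.97 0 0 0 0 2;-1.64 2.97 0 0 0 0 2;-1.64 2.97 0 0 0 0 2;-1.64 2.97 0 0 0 0 2;-1.64 2.97 0 0 0 0 2'
python3 -m pendant '-1.64 2.97 0 0 0 0 2;-1.64 2.97 0 0 0 0 2;-1.64 2.97 0 0 0 0 2;-1.64 2.97 0 0 0 0 2;-1.64 2.97 0 0 0 0 2;-1.64 2.97 0 0 0 0 2;0 0 0 0 0 0 2;0 0 0 0 0 0 2;0 0 0 0 0 0 2'
python3 go.py .499,-.231,.0345
```

```text
time: 25.2
ee_pos: [0.4911, 0.1752, 0.1207]
tool_rot: [3.141, -0.002, 0.524]
contact_force: [-0.5, 0.1, -1.0]
finger_gap: 0.0296
gripper_force: 20.0
time: 25.8
ee_pos: [0.4932, -0.0295, 0.1184]
tool_rot: [-3.139, 0.002, 0.524]
contact_force: [0.3, 0.5, -0.6]
finger_gap: 0.0297
gripper_force: 20.0
time: 26.7
ee_pos: [0.4976, -0.2306, 0.1189]
tool_rot: [-3.139, 0.001, 0.524]
contact_force: [0.3, 0.4, -1.5]
finger_gap: 0.0298
gripper_force: 20.0
t 26.7 p [ 0.4976 -0.2306  0.1189] yaw 30.02 gap 0.0298 F [ 0.3  0.4 -1.5] tilt [-0.12  0.12]
.499,-.231,.0345 turn units [-0.02     0.00625  0.0025 ] shift now-axes cm [0.11 0.13 8.44] after-turn axes [0.1  0.1  8.44]
```

```bash
python3 -m pendant '0.1 0 1.5 0 0 0 2;0 0 2 0 0 0 2;0 0 2 0 0 0 2;0 0 2 0 0 0 2;0 0 0.7 0 0 0 2;0 0 0.2 0 0 0 2;0 0 0 0 0 0 2;0 0 0 0 0 0 2;0 0 0.1 0 0 0 2;0 0 0 0 0 0 2'
```

```text
time: 27.7
ee_pos: [0.4996, -0.2318, 0.0357]
tool_rot: [3.141, -0.0, 0.524]
contact_force: [-0.2, 0.1, -1.1]
finger_gap: 0.03
gripper_force: 20.0
```

```bash
python3 -m pendant '0 0 0.1 0 0 0 2;0 0 0 0 0 0 2;0 0 0.05 0 0 0 2;0 0 0 0 0 0 2;0 0 0 0 0 0 2'
```

```text
time: 28.2
ee_pos: [0.4993, -0.2316, 0.0337]
tool_rot: [3.141, 0.0, 0.524]
contact_force: [-0.7, -0.4, 0.6]
finger_gap: 0.0296
gripper_force: 20.0
```

```bash
python3 -m pendant '0 0 0 0 0 0 5;0 0 0 0 0 0 5;0 0 0 0 0 0 5;0 0 0 0 0 0 5;0 0 -1 0 0 0 5;0 0 -2 0 0 0 5;0 0 -3 0 0 0 5;0 0 -3 0 0 0 5;0 0 -1 0 0 0 5;0 0 0 0 0 0 5'
python3 -m pendant '2.2 -2.98 0 0 0 0 6;2.2 -2.98 0 0 0 0 6;2.2 -2.98 0 0 0 0 6;2.2 -2.98 0 0 0 0 6;2.2 -2.98 0 0 0 0 6;2.2 -2.98 0 0 0 0 6'
python3 -m pendant '2.2 -2.98 0 0 0 0 6;2.2 -2.98 0 0 0 0 6;2.2 -2.98 0 0 0 0 6;2.2 -2.98 0 0 0 0 6;2.2 -2.98 0 0 0 0 6;2.2 -2.98 0 0 0 0 6;0 0 0 0 0 0 6;0 0 0 0 0 0 6'
python3 -m pendant '2.6 0 0 0 0 0 6;2.6 0 0 0 0 0 6;2.6 0 0 0 0 0 6;2.6 0 0 0 0 0 6;0 0 0 0 0 0 6;0 0 0 0 0 0 6;0 0 0 0 0 0 6'
python3 go.py .641,.2622,.0325
python3 - <<'E'
from h import *
a=imaging.read_camera("top");b=imaging.read_camera("side")
f=lambda im,x,y:cv2.resize(im[y:y+70,x:x+80],None,fx=5,fy=5,interpolation=cv2.INTER_CUBIC)
cv2.imwrite("pics/p3.png",np.hstack([f(a,335,180),f(b,190,195)]))
E
```

```text
time: 29.2
ee_pos: [0.5003, -0.2323, 0.1357]
tool_rot: [3.138, -0.002, 0.524]
contact_force: [-0.1, 0.2, -0.1]
finger_gap: 0.0499
gripper_force: 0.0
time: 29.8
ee_pos: [0.5231, -0.009, 0.1319]
tool_rot: [-3.14, 0.002, 0.523]
contact_force: [0.3, -0.6, -0.2]
finger_gap: 0.0603
gripper_force: 0.0
time: 30.6
ee_pos: [0.5479, 0.2106, 0.1318]
tool_rot: [-3.141, 0.003, 0.526]
contact_force: [0.1, -0.6, 0.0]
finger_gap: 0.0601
gripper_force: 0.0
time: 31.3
ee_pos: [0.6381, 0.2607, 0.133]
tool_rot: [-3.141, 0.002, 0.523]
contact_force: [0.0, 0.1, -0.5]
finger_gap: 0.0602
gripper_force: 0.0
t 31.3 p [0.6381 0.2607 0.133 ] yaw 29.94 gap 0.0602 F [ 0.   0.1 -0.5] tilt [-0.11 -0.04]
.641,.2622,.0325 turn units [-0.0025  0.015  -0.0075] shift now-axes cm [ 0.34  0.02 10.05] after-turn axes [ 0.32  0.02 10.05]
```

View pics/p3.png

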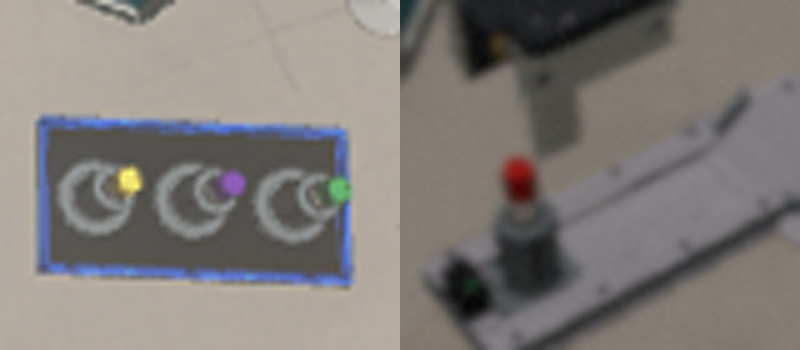

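All three stand in the tray with feet at crop (97,197), (195,200) and (295,205). Red (cap (520,180)) is under the gripper.

```bash
python3 -m pendant '0.3 0 2 0 0 0 6;0 0 2 0 0 0 6;0 0 2 0 0 0 6;0 0 2 0 0 0 6;0 0 1.5 0 0 0 6;0 0 0.5 0 0 0 6;0 0 0 0 0 0 6'
python3 -m pendant '0 0 0 0 0 0 4;0 0 0 0 0 0 2;0 0 0 0 0 0 2;0 0 0 0 0 0 2;0 0 0 0 0 0 2;0 0 0 0 0 0 2;0 0 0 0 0 0 2;0 0 0 0 0 0 2'
python3 go.py .491,.1752,.0337
```

```text
time: 32.1
ee_pos: [0.6412, 0.2634, 0.0331]
tool_rot: [-3.141, 0.001, 0.523]
contact_force: [-0.1, -0.2, -0.0]
finger_gap: 0.06
gripper_force: 0.0
time: 32.9
ee_pos: [0.6421, 0.2636, 0.0342]
tool_rot: [3.141, -0.001, 0.524]
contact_force: [-0.1, -1.4, 4.8]
finger_gap: 0.0297
gripper_force: 20.0
t 32.9 p [0.6421 0.2636 0.0342] yaw 30.0 gap 0.0297 F [-0.1 -1.4  4.8] tilt [0.05 0.01]
.491,.1752,.0337 turn units [ 0.0025  -0.00625 -0.     ] shift now-axes cm [-17.51   0.1    0.04] after-turn axes [-17.51   0.1    0.05]
```

```bash
python3 -m pendant '-0.7 0 -0.1 0 0 0 2;-1.4 0 0 0 0 0 2;-1.4 0 0 0 0 0 2;-1.4 0 0 0 0 0 2;-1.4 0 0 0 0 0 2;-1.4 0 0 0 0 0 2'
python3 go.py
python3 -m pendant '-1.4 0 0 0 0 0 2;-1.4 0 0 0 0 0 2;-1.4 0 0 0 0 0 2;-1.4 0 0 0 0 0 2;-1.4 0 0 0 0 0 2;-1.4 0 0 0 0 0 2;-1.4 0 0 0 0 0 2;0 0 0 0 0 0 2;0 0 0 0 0 0 2'
python3 go.py
```

```text
time: 33.5
ee_pos: [0.5739, 0.2248, 0.0342]
tool_rot: [-3.141, 0.001, 0.524]
contact_force: [-0.5, 0.1, 0.4]
finger_gap: 0.0294
gripper_force: 20.0
t 33.5 p [0.5739 0.2248 0.0342] yaw 30.0 gap 0.0294 F [-0.5  0.1  0.4] tilt [-0.04  0.  ]
time: 34.4
ee_pos: [0.4899, 0.1762, 0.0345]
tool_rot: [-3.141, 0.0, 0.523]
contact_force: [0.2, 0.0, -0.9]
finger_gap: 0.03
gripper_force: 20.0
t 34.4 p [0.4899 0.1762 0.0345] yaw 29.98 gap 0.03 F [ 0.2  0.  -0.9] tilt [-0.02  0.01]
```

```bash
python3 -m pendant '0 0 -0.6 0 0 0 2;0 0 -2 0 0 0 2;0 0 -3 0 0 0 2;0 0 0 0 0 0 2;0 0 0 0 0 0 2'
python3 -m pendant '-0.97 2.65 0 0 0 0 2;-0.97 2.65 0 0 0 0 2;-0.97 2.65 0 0 0 0 2;-0.97 2.65 0 0 0 0 2;-0.97 2.65 0 0 0 0 2;-0.97 2.65 0 0 0 0 2;-0.97 2.65 0 0 0 0 2;-0.97 2.65 0 0 0 0 2;0 0 0 0 0 0 2;0 0 0 0 0 0 2'
python3 -m pendant '0 0 1 0 0 0 2;0 0 1 0 0 0 2;0 0 1 0 0 0 2;0 0 0 0 0 0 2;0 0 0 0 0 0 2'
python3 go.py .529,-.046,.0345
python3 - <<'E'
from h import *
a=imaging.read_camera("top");b=imaging.read_camera("side")
cv2.imwrite("pics/r1s.png",b)
f=lambda im,x,y:cv2.resize(im[y:y+60,x:x+65],None,fx=6,fy=6,interpolation=cv2.INTER_CUBIC)
cv2.imwrite("pics/r1.png",np.hstack([f(a,275,165),f(b,215,140)]))
h=cv2.cvtColor(b,cv2.COLOR_BGR2HSV)[130:175,235:265]
m=((h[...,0]>170)|(h[...,0]<8))&(h[...,1]>120)&(h[...,2]>60);w=np.argwhere(m)[:,::-1].mean(0)+[235,130];print("red cap",w,m.sum(),at("side",*w,.113))
E
```

```text
time: 34.9
ee_pos: [0.491, 0.1764, 0.0912]
tool_rot: [3.141, -0.002, 0.524]
contact_force: [0.2, 0.8, -1.0]
finger_gap: 0.0296
gripper_force: 20.0
time: 35.9
ee_pos: [0.5282, -0.0463, 0.0893]
tool_rot: [-3.139, 0.002, 0.522]
contact_force: [0.0, 1.1, -0.9]
finger_gap: 0.0295
gripper_force: 20.0
time: 36.4
ee_pos: [0.5287, -0.0457, 0.0601]
tool_rot: [-3.141, 0.001, 0.524]
contact_force: [0.3, -0.3, -0.8]
finger_gap: 0.0293
gripper_force: 20.0
t 36.4 p [ 0.5287 -0.0457  0.0601] yaw 30.04 gap 0.0293 F [ 0.3 -0.3 -0.8] tilt [-0.06  0.02]
.529,-.046,.0345 turn units [-0.00625  0.00625  0.005  ] shift now-axes cm [0.02 0.04 2.56] after-turn axes [0.02 0.04 2.56]
red cap [248.  150.5] 2 [ 0.53264525 -0.03817102  0.113     ]
```

View pics/r1.png

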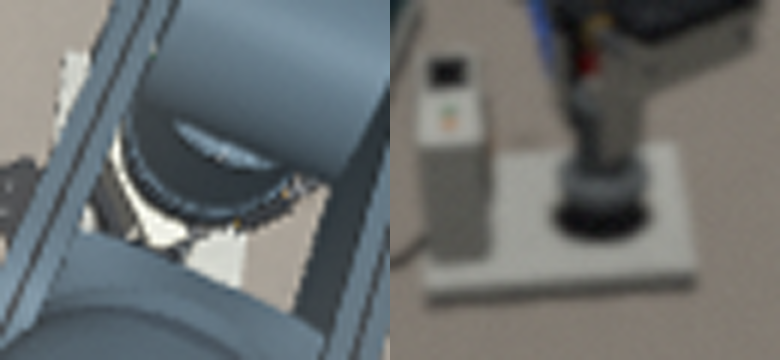

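In the side view red's foot (crop x≈602) sits over the well (x≈600), so I'll lower slowly.

```bash
python3 -m pendant '0 0 0.7 0 0 0 2;0 0 0.5 0 0 0 2;0 0 0.4 0 0 0 2;0 0 0 0 0 0 2'
python3 -m pendant '0 0 0.4 0 0 0 2;0 0 0.3 0 0 0 2;0 0 0.2 0 0 0 2;0 0 0 0 0 0 2;0 0 0 0 0 0 2'
```

```text
time: 36.9
ee_pos: [0.5284, -0.0461, 0.0439]
tool_rot: [-3.141, 0.001, 0.523]
contact_force: [-0.7, 0.4, -1.1]
finger_gap: 0.0292
gripper_force: 20.0
time: 37.4
ee_pos: [0.529, -0.0463, 0.0356]
tool_rot: [-3.142, 0.0, 0.524]
contact_force: [0.2, -0.6, -1.3]
finger_gap: 0.0295
gripper_force: 20.0
```

```bash
python3 -m pendant '0 0 0.15 0 0 0 2;0 0 0 0 0 0 2;0 0 0 0 0 0 2'
python3 -m pendant '0 0 0 0 0 0 6;0 0 0 0 0 0 6;0 0 0 0 0 0 6;0 0 0 0 0 0 6;0 0 -1 0 0 0 6;0 0 -2 0 0 0 6;0 0 -3 0 0 0 6;0 0 -3 0 0 0 6;0 0 -1 0 0 0 6;0 0 0 0 0 0 6'
python3 -m pendant '-2.37 2.91 0 0 0 0 5;-2.37 2.91 0 0 0 0 5;-2.37 2.91 0 0 0 0 5;-2.37 2.91 0 0 0 0 5;-2.37 2.91 0 0 0 0 5;0 0 0 0 0 0 5;0 0 0 0 0 0 5;0 0 0 0 0 0 5'
python3 go.py .4993,-.2317,.0335
python3 - <<'E'
from h import *
a=imaging.read_camera("top");b=imaging.read_camera("side")
f=lambda im,x,y:cv2.resize(im[y:y+60,x:x+65],None,fx=6,fy=6,interpolation=cv2.INTER_CUBIC)
cv2.imwrite("pics/r2.png",np.hstack([f(a,275,165),f(b,215,120)]))
E
```

```text
time: 37.7
ee_pos: [0.5291, -0.0463, 0.0342]
tool_rot: [3.141, -0.0, 0.524]
contact_force: [0.1, -0.8, 0.9]
finger_gap: 0.0296
gripper_force: 20.0
time: 38.7
ee_pos: [0.5302, -0.0466, 0.1361]
tool_rot: [3.139, -0.003, 0.524]
contact_force: [-0.1, -0.0, -0.4]
finger_gap: 0.0601
gripper_force: 0.0
time: 39.5
ee_pos: [0.4986, -0.2302, 0.133]
tool_rot: [-3.139, 0.001, 0.524]
contact_force: [-0.1, 0.2, -0.2]
finger_gap: 0.0499
gripper_force: 0.0
t 39.5 p [ 0.4986 -0.2302  0.133 ] yaw 30.02 gap 0.0499 F [-0.1  0.2 -0.2] tilt [-0.1   0.11]
.4993,-.2317,.0335 turn units [-0.0175  0.005   0.0025] shift now-axes cm [-0.01  0.19  9.95] after-turn axes [-0.01  0.17  9.95]
```

View pics/r2.png

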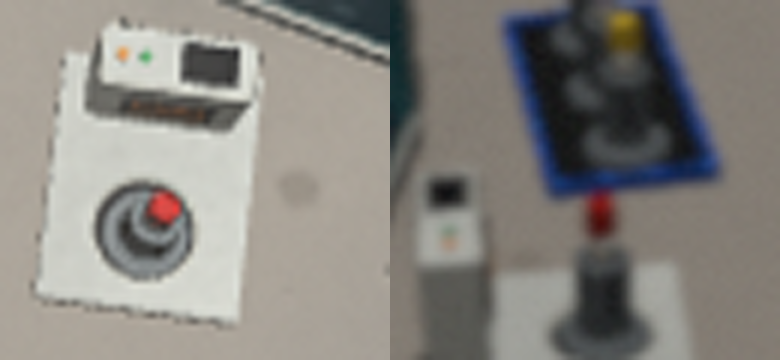

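Red sits concentric and down in the well (foot ring at crop (145,232)). Now I pick up yellow again.

```bash
python3 -m pendant '0 0.1 2 0 0 0 5;0 0 2 0 0 0 5;0 0 2 0 0 0 5;0 0 2 0 0 0 5;0 0 1.5 0 0 0 5;0 0 0.4 0 0 0 5;0 0 0 0 0 0 5'
python3 -m pendant '0 0 0 0 0 0 4;0 0 0 0 0 0 2;0 0 0 0 0 0 2;0 0 0 0 0 0 2;0 0 0 0 0 0 2;0 0 0 0 0 0 2;0 0 0 0 0 0 2;0 0 0 0 0 0 2'
python3 go.py
```

```text
time: 40.3
ee_pos: [0.4995, -0.2313, 0.0348]
tool_rot: [-3.14, 0.0, 0.525]
contact_force: [-0.3, -0.3, 0.9]
finger_gap: 0.0501
gripper_force: 0.0
time: 41.1
ee_pos: [0.5001, -0.2326, 0.036]
tool_rot: [3.141, -0.001, 0.523]
contact_force: [0.1, 1.5, 5.4]
finger_gap: 0.0291
gripper_force: 20.0
t 41.1 p [ 0.5001 -0.2326  0.036 ] yaw 29.99 gap 0.0291 F [0.1 1.5 5.4] tilt [ 0.07 -0.03]
```

```bash
python3 -m pendant '0 0 -0.6 0 0 0 2;0 0 -2 0 0 0 2;0 0 -3 0 0 0 2;0 0 -3 0 0 0 2;0 0 -2.8 0 0 0 2;0 0 0 0 0 0 2;0 0 0 0 0 0 2'
python3 -m pendant '1.62 -2.99 0 0 0 0 2;1.62 -2.99 0 0 0 0 2;1.62 -2.99 0 0 0 0 2;1.62 -2.99 0 0 0 0 2;1.62 -2.99 0 0 0 0 2;1.62 -2.99 0 0 0 0 2'
python3 -m pendant '1.62 -2.99 0 0 0 0 2;1.62 -2.99 0 0 0 0 2;1.62 -2.99 0 0 0 0 2;1.62 -2.99 0 0 0 0 2;1.62 -2.99 0 0 0 0 2;1.62 -2.99 0 0 0 0 2;0 0 0 0 0 0 2;0 0 0 0 0 0 2;0 0 0 0 0 0 2'
python3 go.py .489,.1757,.0365
```

```text
time: 41.8
ee_pos: [0.4995, -0.2324, 0.1491]
tool_rot: [3.141, -0.0, 0.524]
contact_force: [-0.1, 0.4, -1.2]
finger_gap: 0.0295
gripper_force: 20.0
time: 42.4
ee_pos: [0.4925, -0.0268, 0.147]
tool_rot: [-3.139, 0.003, 0.523]
contact_force: [-0.3, -0.3, -0.8]
finger_gap: 0.0295
gripper_force: 20.0
time: 43.3
ee_pos: [0.4879, 0.1747, 0.148]
tool_rot: [-3.141, 0.002, 0.523]
contact_force: [0.2, 0.3, -1.4]
finger_gap: 0.0297
gripper_force: 20.0
t 43.3 p [0.4879 0.1747 0.148 ] yaw 29.98 gap 0.0297 F [ 0.2  0.3 -1.4] tilt [-0.13 -0.05]
.489,.1757,.0365 turn units [-0.00375  0.0175  -0.0025 ] shift now-axes cm [ 0.17 -0.02 11.14] after-turn axes [ 0.14 -0.03 11.15]
```

```bash
python3 -m pendant '0 0 2.5 0 0 0 2;0 0 2.5 0 0 0 2;0 0 2.5 0 0 0 2;0 0 2 0 0 0 2;0 0 1 0 0 0 2;0 0 0.4 0 0 0 2;0 0 0 0 0 0 2;0 0 0 0 0 0 2'
python3 go.py .489,.1757,.0365
```

```text
time: 44.1
ee_pos: [0.4894, 0.1754, 0.041]
tool_rot: [3.141, -0.001, 0.523]
contact_force: [-0.2, -0.4, -1.6]
finger_gap: 0.0293
gripper_force: 20.0
t 44.1 p [0.4894 0.1754 0.041 ] yaw 29.98 gap 0.0293 F [-0.2 -0.4 -1.6] tilt [0.09 0.01]
.489,.1757,.0365 turn units [ 0.005  -0.01   -0.0025] shift now-axes cm [-0.02 -0.05  0.45] after-turn axes [-0.02 -0.05  0.45]
```

```bash
python3 -m pendant '0 0 0.2 0 0 0 2;0 0 0.15 0 0 0 2;0 0 0 0 0 0 2;0 0 0 0 0 0 2'
python3 -m pendant '0 0 0.1 0 0 0 2;0 0 0 0 0 0 2;0 0 0 0 0 0 2'
```

```text
time: 44.5
ee_pos: [0.4886, 0.1756, 0.0368]
tool_rot: [3.141, -0.0, 0.524]
contact_force: [0.3, -0.4, -1.6]
finger_gap: 0.0297
gripper_force: 20.0
time: 44.8
ee_pos: [0.4888, 0.1757, 0.036]
tool_rot: [3.141, -0.0, 0.524]
contact_force: [-1.0, -0.1, 2.4]
finger_gap: 0.0294
gripper_force: 20.0
```

```bash
python3 -m pendant '0.5 0 -0.03 0 0 0 2;1 0 0 0 0 0 2;1 0 0 0 0 0 2;1 0 0 0 0 0 2;1 0 0 0 0 0 2;0.5 0 0 0 0 0 2'
python3 go.py .6421,.2636,.036
python3 -m pendant '1 0 0 0 0 0 2;1 0 0 0 0 0 2;1 0 0 0 0 0 2;1 0 0 0 0 0 2;1 0 0 0 0 0 2;1 0 0 0 0 0 2;1 0 0 0 0 0 2;1 0 0 0 0 0 2;1 0 0 0 0 0 2'
python3 go.py .6421,.2636,.036
```

```text
time: 45.4
ee_pos: [0.5331, 0.2011, 0.036]
tool_rot: [3.141, -0.0, 0.524]
contact_force: [-1.2, 0.4, 1.0]
finger_gap: 0.0296
gripper_force: 20.0
t 45.4 p [0.5331 0.2011 0.036 ] yaw 30.02 gap 0.0296 F [-1.2  0.4  1. ] tilt [0.03 0.  ]
.6421,.2636,.036 turn units [ 0.00125 -0.00375  0.0025 ] shift now-axes cm [12.57  0.04  0.  ] after-turn axes [12.57  0.04 -0.  ]
time: 46.3
ee_pos: [0.6106, 0.246, 0.0359]
tool_rot: [-3.142, -0.0, 0.524]
contact_force: [-1.8, -0.8, 3.5]
finger_gap: 0.0295
gripper_force: 20.0
t 46.3 p [0.6106 0.246  0.0359] yaw 30.0 gap 0.0295 F [-1.8 -0.8  3.5] tilt [0. 0.]
.6421,.2636,.036 turn units [-0. -0. -0.] shift now-axes cm [ 3.61  0.05 -0.01] after-turn axes [ 3.61  0.05 -0.01]
```

```bash
python3 -m pendant '1 0 0 0 0 0 2;0.8 0 0 0 0 0 2;0.5 0 0 0 0 0 2;0.2 0 0 0 0 0 2;0 0 0 0 0 0 2;0 0 0 0 0 0 2'
python3 -m pendant '0.1 0 0 0 0 0 2;0.1 0 0 0 0 0 2;0 0 0 0 0 0 2;0 0 0 0 0 0 2'
python3 go.py .6421,.2636,.036
```

```text
time: 46.9
ee_pos: [0.6318, 0.2582, 0.0359]
tool_rot: [3.141, -0.001, 0.523]
contact_force: [-0.3, 0.6, 0.8]
finger_gap: 0.0295
gripper_force: 20.0
time: 47.3
ee_pos: [0.633, 0.259, 0.036]
tool_rot: [-3.142, 0.0, 0.524]
contact_force: [-2.2, -1.3, 3.6]
finger_gap: 0.0299
gripper_force: 20.0
t 47.3 p [0.633 0.259 0.036] yaw 30.0 gap 0.0299 F [-2.2 -1.3  3.6] tilt [-0.02 -0.01]
.6421,.2636,.036 turn units [-0.      0.0025  0.    ] shift now-axes cm [ 1.02  0.05 -0.  ] after-turn axes [ 1.02  0.05 -0.  ]
```

```bash
python3 -m pendant '0.4 0 0 0 0 0 2;0.3 0 0 0 0 0 2;0.1 0 0 0 0 0 2;0 0 0 0 0 0 2;0 0 0 0 0 0 2'
python3 go.py .6421,.2636,.036
python3 -m pendant '0.15 0 0 0 0 0 2;0.15 0 0 0 0 0 2;0 0 0 0 0 0 2;0 0 0 0 0 0 2'
python3 go.py .6421,.2636,.036
```

```text
time: 47.8
ee_pos: [0.6404, 0.2632, 0.0359]
tool_rot: [3.142, -0.001, 0.524]
contact_force: [-0.4, -1.9, 2.3]
finger_gap: 0.0298
gripper_force: 20.0
t 47.8 p [0.6404 0.2632 0.0359] yaw 30.0 gap 0.0298 F [-0.4 -1.9  2.3] tilt [0.03 0.01]
.6421,.2636,.036 turn units [ 0.00125 -0.005    0.     ] shift now-axes cm [ 0.16  0.05 -0.01] after-turn axes [ 0.16  0.05 -0.01]
time: 48.2
ee_pos: [0.6429, 0.2646, 0.0359]
tool_rot: [3.142, -0.0, 0.524]
contact_force: [-1.5, -1.8, 2.1]
finger_gap: 0.0296
gripper_force: 20.0
t 48.2 p [0.6429 0.2646 0.0359] yaw 30.0 gap 0.0296 F [-1.5 -1.8  2.1] tilt [0.01 0.01]
.6421,.2636,.036 turn units [ 0.     -0.0025  0.    ] shift now-axes cm [-0.12  0.05 -0.01] after-turn axes [-0.12  0.05 -0.01]
```

```bash
python3 -m pendant '0.15 0 0 0 0 0 2;0 0 0 0 0 0 2;0 0 0 0 0 0 2'
python3 -m pendant '0.15 0 0 0 0 0 2;0 0 0 0 0 0 2;0 0 0 0 0 0 2'
python3 go.py
```

```text
time: 48.5
ee_pos: [0.6441, 0.2654, 0.036]
tool_rot: [3.142, -0.0, 0.524]
contact_force: [-1.2, -0.7, 2.1]
finger_gap: 0.0297
gripper_force: 20.0
time: 48.8
ee_pos: [0.6446, 0.2657, 0.036]
tool_rot: [-3.141, 0.002, 0.524]
contact_force: [-4.2, -2.1, 5.9]
finger_gap: 0.0298
gripper_force: 20.0
t 48.8 p [0.6446 0.2657 0.036 ] yaw 30.0 gap 0.0298 F [-4.2 -2.1  5.9] tilt [-0.09 -0.05]
```

```bash
python3 -m pendant '-0.07 0 0 0 0 0 2;0 0 0 0 0 0 4;0 0 0 0 0 0 6;0 0 0 0 0 0 6;0 0 0 0 0 0 6;0 0 -1 0 0 0 6;0 0 -2 0 0 0 6;0 0 -3 0 0 0 6;0 0 -3 0 0 0 6;0 0 -1 0 0 0 6'
python3 -m pendant '-2 0 0 0 0 0 6;-3 0 0 0 0 0 6;-3 0 0 0 0 0 6;-3 0 0 0 0 0 6;0 0 0 0 0 0 6;0 0 0 0 0 0 6'
python3 go.py .504,-.296,.1325
python3 - <<'E'
from h import *
b=imaging.read_camera("side");cv2.imwrite("pics/y1s.png",b)
f=lambda im,x,y:cv2.resize(im[y:y+90,x:x+120],None,fx=5,fy=5,interpolation=cv2.INTER_CUBIC)
cv2.imwrite("pics/y1.png",f(b,185,180))
E
```

```text
time: 49.8
ee_pos: [0.6469, 0.2663, 0.1407]
tool_rot: [3.14, -0.007, 0.524]
contact_force: [0.5, 0.8, -0.6]
finger_gap: 0.0598
gripper_force: 0.0
time: 50.4
ee_pos: [0.5495, 0.2107, 0.1362]
tool_rot: [3.142, -0.001, 0.523]
contact_force: [0.3, -0.2, -0.4]
finger_gap: 0.06
gripper_force: 0.0
t 50.4 p [0.5495 0.2107 0.1362] yaw 29.97 gap 0.06 F [ 0.3 -0.2 -0.4] tilt [0.04 0.02]
.504,-.296,.1325 turn units [ 0.      -0.005   -0.00375] shift now-axes cm [-29.25  41.62   0.35] after-turn axes [-29.27  41.6    0.37]
```

View pics/y1.png

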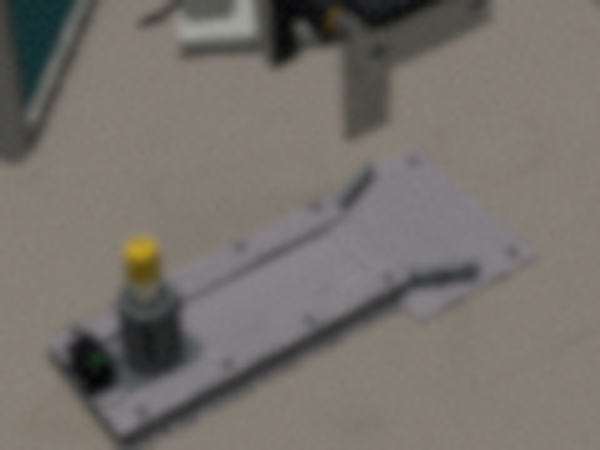

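Yellow is upright against the end stop (cap at (142,260)). Now to purple.

```bash
python3 -m pendant '-2.09 2.97 0 0 0 0 5;-2.09 2.97 0 0 0 0 5;-2.09 2.97 0 0 0 0 5;-2.09 2.97 0 0 0 0 5;-2.09 2.97 0 0 0 0 5;-2.09 2.97 0 0 0 0 5;-2.09 2.97 0 0 0 0 5'
python3 -m pendant '-2.09 2.97 0 0 0 0 5;-2.09 2.97 0 0 0 0 5;-2.09 2.97 0 0 0 0 5;-2.09 2.97 0 0 0 0 5;-2.09 2.97 0 0 0 0 5;-2.09 2.97 0 0 0 0 5;-2.09 2.97 0 0 0 0 5;0 0 0 0 0 0 5;0 0 0 0 0 0 5;0 0 0 0 0 0 5'
python3 go.py .5041,-.296,.033
```

```text
time: 51.15
ee_pos: [0.528, -0.044, 0.136]
tool_rot: [3.141, -0.001, 0.524]
contact_force: [1.8, 0.7, 0.4]
finger_gap: 0.0501
gripper_force: 0.0
time: 52.15
ee_pos: [0.5044, -0.2949, 0.1356]
tool_rot: [-3.141, -0.0, 0.524]
contact_force: [-0.3, -0.2, -0.5]
finger_gap: 0.0501
gripper_force: 0.0
t 52.15 p [ 0.5044 -0.2949  0.1356] yaw 30.03 gap 0.0501 F [-0.3 -0.2 -0.5] tilt [-0.02  0.05]
.5041,-.296,.033 turn units [-0.00625 -0.00125  0.00375] shift now-axes cm [-0.09  0.09 10.26] after-turn axes [-0.08  0.08 10.26]
```

```bash
python3 -m pendant '0 0 2 0 0 0 5;0 0 2.5 0 0 0 5;0 0 2 0 0 0 5;0 0 2 0 0 0 5;0 0 1.3 0 0 0 5;0 0 0.5 0 0 0 5;0 0 0 0 0 0 5'
python3 -m pendant '0 0 0 0 0 0 4;0 0 0 0 0 0 2;0 0 0 0 0 0 2;0 0 0 0 0 0 2;0 0 0 0 0 0 2;0 0 0 0 0 0 2;0 0 0 0 0 0 2;0 0 0 0 0 0 2'
python3 -m pendant '0 0 -0.6 0 0 0 2;0 0 -2 0 0 0 2;0 0 -3 0 0 0 2;0 0 -3 0 0 0 2;0 0 -2.8 0 0 0 2;0 0 0 0 0 0 2;0 0 0 0 0 0 2'
python3 go.py .489,.1757,.15
```

```text
time: 52.85
ee_pos: [0.5041, -0.2949, 0.0326]
tool_rot: [-3.141, 0.0, 0.524]
contact_force: [-0.3, -0.1, 0.2]
finger_gap: 0.0499
gripper_force: 0.0
time: 53.65
ee_pos: [0.5044, -0.2961, 0.0338]
tool_rot: [3.14, -0.0, 0.523]
contact_force: [-0.1, -0.2, 5.6]
finger_gap: 0.0298
gripper_force: 20.0
time: 54.35
ee_pos: [0.5039, -0.2956, 0.147]
tool_rot: [3.141, -0.0, 0.524]
contact_force: [-0.3, -0.1, -0.9]
finger_gap: 0.0296
gripper_force: 20.0
t 54.35 p [ 0.5039 -0.2956  0.147 ] yaw 30.0 gap 0.0296 F [-0.3 -0.1 -0.9] tilt [ 0.02 -0.02]
.489,.1757,.15 turn units [ 0.0025  -0.00125 -0.     ] shift now-axes cm [ 22.28 -41.56  -0.32] after-turn axes [ 22.28 -41.56  -0.3 ]
```

```bash
python3 -m pendant '1.59 -2.97 -0.3 0 0 0 2;1.59 -2.97 0 0 0 0 2;1.59 -2.97 0 0 0 0 2;1.59 -2.97 0 0 0 0 2;1.59 -2.97 0 0 0 0 2;1.59 -2.97 0 0 0 0 2;1.59 -2.97 0 0 0 0 2'
python3 -m pendant '1.59 -2.97 0 0 0 0 2;1.59 -2.97 0 0 0 0 2;1.59 -2.97 0 0 0 0 2;1.59 -2.97 0 0 0 0 2;1.59 -2.97 0 0 0 0 2;1.59 -2.97 0 0 0 0 2;1.59 -2.97 0 0 0 0 2;0 0 0 0 0 0 2;0 0 0 0 0 0 2;0 0 0 0 0 0 2'
python3 go.py .489,.1757,.0345
```

```text
time: 55.05
ee_pos: [0.4948, -0.0582, 0.1479]
tool_rot: [-3.139, 0.003, 0.523]
contact_force: [0.1, -0.0, -1.0]
finger_gap: 0.0294
gripper_force: 20.0
time: 56.05
ee_pos: [0.4882, 0.1749, 0.1488]
tool_rot: [-3.141, 0.002, 0.523]
contact_force: [-0.3, -0.8, -0.8]
finger_gap: 0.0294
gripper_force: 20.0
t 56.05 p [0.4882 0.1749 0.1488] yaw 29.98 gap 0.0294 F [-0.3 -0.8 -0.8] tilt [-0.13 -0.04]
.489,.1757,.0345 turn units [-0.00375  0.0175  -0.0025 ] shift now-axes cm [ 0.14 -0.02 11.43] after-turn axes [ 0.11 -0.03 11.43]
```

```bash
python3 -m pendant '0 0 2.5 0 0 0 2;0 0 2.5 0 0 0 2;0 0 2.5 0 0 0 2;0 0 2 0 0 0 2;0 0 1 0 0 0 2;0 0 0.5 0 0 0 2;0 0 0.2 0 0 0 2;0 0 0 0 0 0 2;0 0 0 0 0 0 2'
python3 go.py .489,.1757,.034
```

```text
time: 56.95
ee_pos: [0.4896, 0.1758, 0.0388]
tool_rot: [3.141, -0.002, 0.524]
contact_force: [-0.5, -0.2, -1.3]
finger_gap: 0.0298
gripper_force: 20.0
t 56.95 p [0.4896 0.1758 0.0388] yaw 30.0 gap 0.0298 F [-0.5 -0.2 -1.3] tilt [0.09 0.01]
.489,.1757,.034 turn units [ 0.005   -0.01125 -0.     ] shift now-axes cm [-0.05 -0.02  0.48] after-turn axes [-0.05 -0.02  0.48]
```

```bash
python3 -m pendant '0 0 0.2 0 0 0 2;0 0 0.15 0 0 0 2;0 0 0 0 0 0 2;0 0 0 0 0 0 2'
python3 -m pendant '0 0 0.07 0 0 0 2;0 0 0 0 0 0 2;0 0 0 0 0 0 2'
```

```text
time: 57.35
ee_pos: [0.4888, 0.1758, 0.0345]
tool_rot: [3.142, 0.0, 0.524]
contact_force: [0.1, 0.2, -1.2]
finger_gap: 0.0298
gripper_force: 20.0
time: 57.65
ee_pos: [0.4889, 0.1758, 0.0338]
tool_rot: [3.142, -0.0, 0.524]
contact_force: [-0.7, -0.1, 0.2]
finger_gap: 0.0298
gripper_force: 20.0
```

```bash
python3 -m pendant '0.5 0 0 0 0 0 2;1 0 0 0 0 0 2;1 0 0 0 0 0 2;1 0 0 0 0 0 2;1 0 0 0 0 0 2;1 0 0 0 0 0 2'
python3 -m pendant '1 0 0 0 0 0 2;1 0 0 0 0 0 2;1 0 0 0 0 0 2;1 0 0 0 0 0 2;1 0 0 0 0 0 2;0.7 0 0 0 0 0 2;0.3 0 0 0 0 0 2;0 0 0 0 0 0 2;0 0 0 0 0 0 2'
python3 go.py .6013,.2407,.034
```

```text
time: 58.25
ee_pos: [0.5372, 0.2037, 0.0339]
tool_rot: [-3.142, 0.0, 0.524]
contact_force: [-3.5, -1.7, 4.5]
finger_gap: 0.0293
gripper_force: 20.0
time: 59.15
ee_pos: [0.5893, 0.2336, 0.0338]
tool_rot: [3.141, -0.002, 0.524]
contact_force: [-0.2, 1.3, 2.3]
finger_gap: 0.0296
gripper_force: 20.0
t 59.15 p [0.5893 0.2336 0.0338] yaw 30.0 gap 0.0296 F [-0.2  1.3  2.3] tilt [0.1  0.04]
.6013,.2407,.034 turn units [ 0.00125 -0.01375 -0.     ] shift now-axes cm [ 1.39 -0.01 -0.01] after-turn axes [ 1.39 -0.01 -0.02]
```

```bash
python3 -m pendant '0.5 0 0 0 0 0 2;0.4 0 0 0 0 0 2;0.2 0 0 0 0 0 2;0 0 0 0 0 0 2;0 0 0 0 0 0 2'
python3 go.py .6013,.2407,.034
python3 -m pendant '0.15 0 0 0 0 0 2;0 0 0 0 0 0 2;0 0 0 0 0 0 2'
python3 -m pendant '0.15 0 0 0 0 0 2;0 0 0 0 0 0 2;0 0 0 0 0 0 2'
python3 go.py .6013,.2407,.034
```

```text
time: 59.65
ee_pos: [0.5979, 0.2387, 0.0338]
tool_rot: [3.142, -0.0, 0.523]
contact_force: [-2.8, -1.0, 3.6]
finger_gap: 0.0299
gripper_force: 20.0
t 59.65 p [0.5979 0.2387 0.0338] yaw 29.99 gap 0.0299 F [-2.8 -1.   3.6] tilt [0. 0.]
.6013,.2407,.034 turn units [ 0.      -0.      -0.00125] shift now-axes cm [ 0.39 -0.01 -0.02] after-turn axes [ 0.39 -0.01 -0.02]
time: 59.95
ee_pos: [0.599, 0.2393, 0.0338]
tool_rot: [-3.142, 0.0, 0.524]
contact_force: [-2.3, -1.7, 4.5]
finger_gap: 0.0297
gripper_force: 20.0
time: 60.25
ee_pos: [0.5997, 0.2397, 0.0339]
tool_rot: [-3.141, 0.002, 0.524]
contact_force: [-4.2, -2.1, 7.6]
finger_gap: 0.0297
gripper_force: 20.0
t 60.25 p [0.5997 0.2397 0.0339] yaw 30.0 gap 0.0297 F [-4.2 -2.1  7.6] tilt [-0.1  -0.05]
.6013,.2407,.034 turn units [-0.00125  0.01375  0.     ] shift now-axes cm [ 0.19 -0.   -0.01] after-turn axes [ 0.19 -0.   -0.01]
```

```bash
python3 -m pendant '-0.07 0 0 0 0 0 2;0 0 0 0 0 0 4;0 0 0 0 0 0 6;0 0 0 0 0 0 6;0 0 0 0 0 0 6;0 0 -1 0 0 0 6;0 0 -2 0 0 0 6;0 0 -3 0 0 0 6;0 0 -3 0 0 0 6;0 0 -3 0 0 0 6'
python3 -m pendant '-3 0 -1 0 0 0 6;-3 0 -1 0 0 0 6;-3 0 0 0 0 0 6;-3 0 0 0 0 0 6;-3 0 0 0 0 0 6;-3 -1 0 0 0 0 6;-3 -3 0 0 0 0 6;0 -3 0 0 0 0 6;0 -3 0 0 0 0 6;0 -3 0 0 0 0 6'
python3 -m pendant '0 -3 0 0 0 0 6;0 -3 0 0 0 0 6;0 -3 0 0 0 0 6;0 0 0 0 0 0 6;0 0 0 0 0 0 6'
python3 - <<'E'
from h import *
np.set_printoptions(precision=4,suppress=True)
a=imaging.read_camera("top");b=imaging.read_camera("side")
f=lambda im,x,y,w,h,s:cv2.resize(im[y:y+h,x:x+w],None,fx=s,fy=s,interpolation=cv2.INTER_CUBIC)
o=np.zeros((600,800,3),np.uint8);o[:315,:660]=f(a,190,140,220,105,3);o[320:600,:400]=f(b,185,195,100,70,4);o[320:600,410:650]=f(b,220,95,60,70,4)
cv2.imwrite("pics/end.png",o)
C={}
for n,im,R in(("top",a,(140,225,195,320)),("side",b,(195,260,195,290))):
    h=cv2.cvtColor(im,cv2.COLOR_BGR2HSV);H=h[...,0];k=np.zeros(H.shape,bool);k[R[0]:R[1],R[2]:R[3]]=1
    for c,l,u in(("yellow",20,33),("purple",128,155)):
        m=k&(H>=l)&(H<=u)&(h[...,1]>120)&(h[...,2]>60);C[n,c]=np.argwhere(m)[:,::-1].mean(0)
L=np.array([.578,.225]);d=np.array([.866,.5])
for c in("yellow","purple"):
    p,e=tri(C["top",c],C["side",c]);q=p[:2]-L;print(c,p,e,"lane x",q@d,"y",q@[-.5,.866])
E
```

```text
time: 61.25
ee_pos: [0.6, 0.2399, 0.1557]
tool_rot: [3.141, -0.001, 0.524]
contact_force: [0.5, 0.6, -0.1]
finger_gap: 0.06
gripper_force: 0.0
time: 62.25
ee_pos: [0.3527, 0.2483, 0.1749]
tool_rot: [3.141, -0.002, 0.523]
contact_force: [-0.3, 0.2, -0.3]
finger_gap: 0.0601
gripper_force: 0.0
time: 62.75
ee_pos: [0.308, 0.3256, 0.1743]
tool_rot: [3.141, -0.001, 0.526]
contact_force: [-0.1, -0.7, -0.7]
finger_gap: 0.0601
gripper_force: 0.0
yellow [0.6427 0.266  0.0895] 0.00047564260767262546 lane x 0.07657946181219735 y 0.003156196483289013
purple [0.599  0.2411 0.0915] 0.0009261491060394188 lane x 0.026253761799037274 y 0.0034793747270842282
```

View pics/end.png

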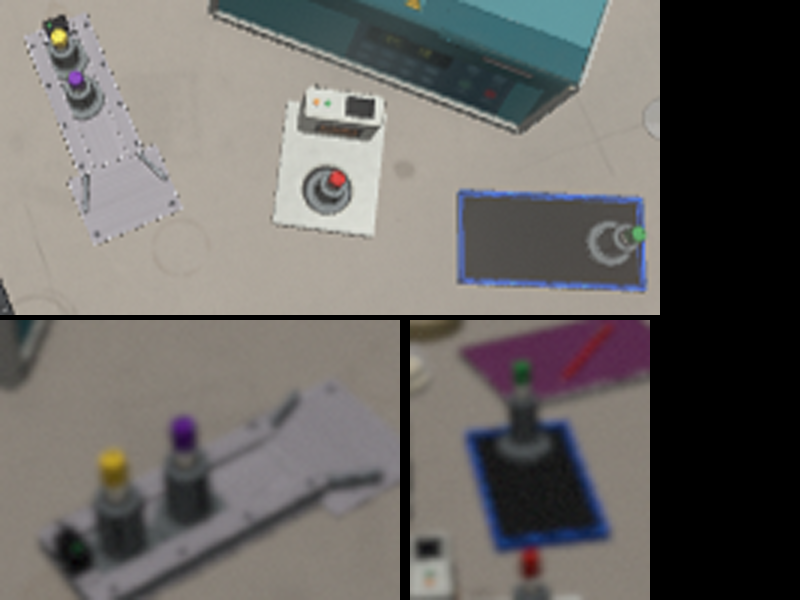

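The final picture shows yellow and purple closed up at the stop, about 50 mm apart. Red is in the well, green is on the tray, and all four are upright.

```bash
python3 -c "
from workcell import workorder
print(workorder.hand_in())"
```

```text
the job is handed in; nothing more can be done
None
```

The job is handed in, with no verdict returned: in the last pictures red is down in the reader's well, green is on the tray, yellow then purple are closed up against the lane's stop, all upright, and the run took about 63 s.

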